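Nest the four steel dippers in the round bamboo tray

TASK

Flat-pack hardware has taken over the kitchen counter, so put the four steel dippers away as one nest: stand the largest in the empty round bamboo tray and nest the others in it in size order, each one upright and fully down on the floor of the next larger. Set them down gently, do not drop them in, and leave everything else on the counter where it lies.

Things in the scene. Friction and masses are not known exactly. Their poses are not given: they have to be found in the camera images.
- dipper_a: the largest of four plain steel dippers: upright open straight round cup, outer diameter 132 mm, rim 66 mm high, wall 3 mm, floor 5 mm thick, one upright strap handle on its rim. Origin: centre of the underside, z up, +x towards the handle. Handle 10 mm thick along x (mid 68 mm from the axis, outer face 7 mm outside the wall), 16 mm wide along y, top 126 mm above the underside
- dipper_a_handle (a point): grasp point in the handle of the largest dipper, mid-width and mid-thickness, 38 mm above the rim (104 mm above the underside). Each cup has 9 mm of room all round in the next larger one; handles of neighbouring nested cups collide if turned to the same side
- dipper_b: the second largest of four plain steel dippers: upright open straight round cup, outer diameter 108 mm, rim 64 mm high, wall 3 mm, floor 5 mm thick, one upright strap handle on its rim. Origin: centre of the underside, z up, +x towards the handle. Handle 10 mm thick along x (mid 56 mm from the axis, outer face 7 mm outside the wall), 16 mm wide along y, top 124 mm above the underside
- dipper_b_handle (a point): grasp point in the handle of the second largest dipper, mid-width and mid-thickness, 38 mm above the rim (102 mm above the underside). Each cup has 9 mm of room all round in the next larger one; handles of neighbouring nested cups collide if turned to the same side
- dipper_c: the second smallest of four plain steel dippers: upright open straight round cup, outer diameter 84 mm, rim 62 mm high, wall 3 mm, floor 5 mm thick, one upright strap handle on its rim. Origin: centre of the underside, z up, +x towards the handle. Handle 10 mm thick along x (mid 44 mm from the axis, outer face 7 mm outside the wall), 16 mm wide along y, top 122 mm above the underside
- dipper_c_handle (a point): grasp point in the handle of the second smallest dipper, mid-width and mid-thickness, 38 mm above the rim (100 mm above the underside). Each cup has 9 mm of room all round in the next larger one; handles of neighbouring nested cups collide if turned to the same side
- dipper_d: the smallest of four plain steel dippers: upright open straight round cup, outer diameter 60 mm, rim 60 mm high, wall 3 mm, floor 5 mm thick, one upright strap handle on its rim. Origin: centre of the underside, z up, +x towards the handle. Handle 10 mm thick along x (mid 32 mm from the axis, outer face 7 mm outside the wall), 16 mm wide along y, top 120 mm above the underside
- dipper_d_handle (a point): grasp point in the handle of the smallest dipper, mid-width and mid-thickness, 38 mm above the rim (98 mm above the underside). Each cup has 9 mm of room all round in the next larger one; handles of neighbouring nested cups collide if turned to the same side
- round_tray: round bamboo tray, empty, fixed to the counter, outer diameter 166 mm, 18 mm high, inner diameter 154 mm, floor 6 mm thick; origin at the centre of its underside
- tape: steel measuring tape case, 72 x 40 x 73 mm, long side along x; a bystander, not to be disturbed; origin at the centre of its underside
- clamp: orange plastic spring clamp lying flat, about 130 mm along x, from 10 mm on -y to 70 mm on +y, 20 mm high; a bystander, not to be disturbed; origin at the centre of its underside
- hexset: steel hex keys in a folding holder, 110 mm along x, 40 x 43 mm; a bystander, not to be disturbed; origin at the centre of its underside
- dowel_tray: rectangular bamboo tray with wooden dowels in it, 150 mm along x, 95 x 26 mm; a bystander, not to be disturbed; origin at the centre of its underside
- cam_caps: four white cam caps on their moulding strip, 90 x 56 x 8 mm; a bystander, not to be disturbed; origin at the centre of its underside
- soy_bottle: amber soy sauce bottle, diameter 60 mm, 190 mm high; a bystander, not to be disturbed; origin at the centre of its underside
- jar: white ceramic jar with a wooden cap, diameter 72 mm, 90 mm high; a bystander, not to be disturbed; origin at the centre of its underside
Mind the look-alikes: they are no part of the job. What is shaped like the round_tray but turquoise or yellow is not meant.

How it is judged:
At the end, for the whole second after the job is handed in: The largest dipper stands on the floor of the round tray (axis within 13 mm of the tray's centre), and each other dipper stands on the floor of the next larger one (axes within 11 mm, underside within 4 mm of its seated height); all are upright within 0.08 rad and at rest (horizontal distance between dipper_a and round_tray below 0.013 m and z of dipper_a in the frame of round_tray between 0.003 and 0.01 m and angle between each of dipper_a, dipper_b, dipper_c, dipper_d's own z axis and vertical below 0.08 rad and linear speed of each of dipper_a, dipper_b, dipper_c, dipper_d below 0.02 m/s and horizontal distance between dipper_b and dipper_a below 0.011 m and z of dipper_b in the frame of dipper_a between 0.002 and 0.009 m and horizontal distance between dipper_c and dipper_b below 0.011 m and z of dipper_c in the frame of dipper_b between 0.002 and 0.009 m and horizontal distance between dipper_d and dipper_c below 0.011 m and z of dipper_d in the frame of dipper_c between 0.002 and 0.009 m); the robot touches nothing.
It fails at once if a bystander is shifted by more than 15 mm (distance of any of tape, clamp, hexset, dowel_tray, cam_caps, soy_bottle, jar from where it was at the start of the episode above 0.015 m).
It fails at once if a bystander is tipped (angle between any of tape, clamp, hexset, dowel_tray, cam_caps, soy_bottle, jar's own z axis and vertical above 0.35 rad).
It fails at once if a dipper is dropped (moves at over 0.6 m/s while no finger touches it) ((contact force between dipper_a and the fingers below 0.01 N and linear speed of dipper_a above 0.6 m/s) or (contact force between dipper_b and the fingers below 0.01 N and linear speed of dipper_b above 0.6 m/s) or (contact force between dipper_c and the fingers below 0.01 N and linear speed of dipper_c above 0.6 m/s) or (contact force between dipper_d and the fingers below 0.01 N and linear speed of dipper_d above 0.6 m/s)).
It also fails if it takes over 72 s, if anything falls off the work surface, if the arm or the gripper's body presses on something with over 40 N, if the wrist force passes 120 N, or if a joint passes its speed limit or range.

ROBOT

A 6-joint arm with a two-finger parallel gripper is mounted at the origin on the work surface. World frame = base frame: x ahead of the robot, y to its left, z up, the work surface at z = 0. Lengths are in m, angles in rad, forces in N, time in s.
With the tool pointing down it reaches from about 0.425 to 0.95 m from the base axis. Payload 3.5 kg.
Tool frame: the origin (TCP) lies on the centre line of the jaws, within the pads' length; the fingertips stand tip_extent ahead of it and the grasp point (between the pads) lies 2 mm behind it (tip_extent is the distance from the TCP to the fingertips, in m); z points along the fingers, y is the direction in which the jaws open and shut (so a half turn about z gives the same grasp; the last joint's range is limited). The gripper opens to 85 mm and grips with 20 to 120 N. Pads are 22 mm wide; open, the fingers measure 114 mm over their backs; the gripper's body (76 mm by 85 mm) begins 54 mm behind the grasp point. The pads swing forward as they close: fully open they stand 13 mm farther back than shut.
Start: joints at [-1.286, 0.286, 1.577, -0, 1.279, -0.15], TCP at [0.284, -0.612, 0.248] pointing down, gripper open.
Joint ranges: [-2.77, 2.77], [-0.9, 2.22], [0.21, 2.48], [-1.53, 4.67], [0.24, 2.81], [-2.84, 2.84]. Speed limits (rad/s): [2.79, 2.79, 3.14, 3.14, 3.14, 3.14].

INTERFACE

Orientations are given as a unit quaternion [x, y, z, w].
In Python, from plant import * gives the robot as it stands.
- The arm moves only by the shell command python3 -m crank 'ROWS' [FORCE]. ROWS is JSON, a list of rows, each a list of 7 numbers: the gripper's target within -1 to 1 (shut at 1, half-way at 0, fully open at -1), then the shift along the tool's x, y, z in cm, then the turn, a rotation vector about the tool's x, y, z in degrees. In form: [[fingers, tx, ty, tz, wx, wy, wz], ...]. A call has 1 to 5 rows; each row shifts and turns the commanded pose from where the row before left it, along the tool's axes as they then stand; what a row does not reach is not made up. A row lasts 1/10 s, in which the tool goes at most 50 mm and 8.59 degrees, less where a joint would pass 70% of its speed; a pose out of reach is approached as far as the arm can. A call is refused whole if a number of a shift passes 5 or a number of a turn 8.59, either way. A call with a gripper value outside its range is refused whole. The fingers move at their own pace and stop on an object; FORCE is the grip in N (left out, the last holds). Time passes only in rows, so rows that do not move let the fingers close. It gives the time, the measured TCP pose, the force and the opening at its end, in the units of the state.
- get_state(): the state, without advancing time (a new reading comes with each control period).
- read_camera(name): name is "scene" or "top" or "wrist"; returns a dict with "color" (420x560x3 uint8, red, green, blue), "vfov" (degrees; the focal length in pixels is half the picture's height over the tangent of half this angle, whatever the lens; pixels are square), "cx", "cy" (the principal point, pixels), "distortion" ([k1, k2, p1, p2, k3] as OpenCV has them; the pictures are not rectified), "cam_to_world" (4x4, takes a point from camera to world coordinates). Camera axes: x right, y up, looking along -z (the intrinsics and any distortion apply to the point x, -y, -z); pixel columns grow to the right and rows downward; lengths in m; the calibration is good to about 2 mm. A picture is of the moment at which its call begins. There is no depth.
- sign_off(): hands the job in, once; it reports no verdict.
Trained networks look in the newest picture that a camera, given by its name, has taken for a name from the list of things; names that differ only in an ending like _2 or _b are one class to them, and where a whole thing is asked for, a point or a joint stands for the part that bears it (a point fixed in the world has none). Each returns a list of dicts, best first, with "p" (0 to 1); they miss things now and then, are a little off and sometimes report something else, mostly with a low value. They report only what shows in the picture. A call takes as long as a camera call. They do not tell look-alikes from the thing itself.
- trace(thing, camera): "pixels" (420x560 bool, what is visible of it) and "location" ([column, row] in pixels, amid what is visible of it).
- place_of(thing, camera): "location" ([column, row] in pixels: a listed point, or the origin of a listed thing).
The state is a dict: "time": time; "qpos": joint angles; "dq": joint speeds; "joint_efforts": joint torques, N m; "eef_pos": TCP position; "tcp_rot": TCP orientation; "contact_force": force on the tool from outside, world axes, zero at the start; "wrist_torque": the same for the moment, N m; "opening": opening from 0.0 (shut) to 1.0 (fully open).
Only numpy, scipy, OpenCV 4.12 (cv2) and the standard library are available. Lean on these libraries where they do the work, as an engineer would, in place of code of your own. Each camera call takes 0.05 s, during which the arm holds its last target.

## Working session

There is one attempt and no reset: what is moved stays moved. The work goes in short steps, Python scripts to look and compute and a shell command to move; the robot and the scene stay as the last step left them, time stands still between calls to the robot, and variables do not carry over. Pictures are saved under pics/ and viewed, and the job is handed in when it is done.

```bash
ls; mkdir -p pics; python3 - <<'E'
from plant import *
import cv2
print(get_state())
for n in ["scene","top","wrist"]:
    r=read_camera(n); cv2.imwrite(f"pics/{n}0.png",r["color"][:,:,::-1])
    print(n,r["vfov"],r["cx"],r["cy"],r["distortion"],r["cam_to_world"])
E
```

```text
pics
{'time': 0.0, 'qpos': array([-1.28600967e+00,  2.87206267e-01,  1.57817665e+00,  2.67811842e-05,
        1.27864306e+00, -1.50026474e-01]), 'dq': array([ 0.00052239, -0.00155976,  0.00057176, -0.00081853, -0.00041036,
       -0.00106885]), 'joint_efforts': array([ 1.78768369e-04, -4.05977941e+01, -2.92626446e+01, -1.62796832e-04,
        5.73025012e-03,  2.27073315e-06]), 'eef_pos': array([ 0.28417585, -0.61157533,  0.24692027]), 'tcp_rot': array([ 9.76460243e-01,  2.15694026e-01, -6.91273328e-05, -1.21476336e-03]), 'contact_force': array([ 0.91984307, -0.10830742,  0.38902727]), 'wrist_torque': array([ 0.03821255,  0.02143436, -0.02711253]), 'opening': 0.9995874140379157}
scene 51.14373011867085 282.206894533764 211.070408882447 [-0.09018093  0.          0.          0.          0.        ] [[ 0.16988994 -0.72580521  0.66659148  1.25750412]
 [ 0.98532748  0.11388953 -0.12711775 -0.13168074]
 [ 0.01634493  0.67840693  0.73450451  0.89568512]
 [ 0.          0.          0.          1.        ]]
top 42.5263586890232 283.6281765942941 210.99640662834096 [-0.16835386  0.          0.          0.          0.        ] [[-8.13843275e-03  9.91030454e-01 -1.33388175e-01  3.09563174e-01]
 [-9.99966245e-01 -7.91512812e-03  2.20428104e-03  9.14463639e-04]
 [ 1.12872515e-03  1.33401612e-01  9.91061419e-01  1.65886068e+00]
 [ 0.00000000e+00  0.00000000e+00  0.00000000e+00  1.00000000e+00]]
wrist 65.39638431102742 277.3349726537966 213.03823077179104 [-0.03376344  0.          0.          0.          0.        ] [[ 0.42173729  0.86297353  0.27823435  0.35520614]
 [-0.9067087   0.40278137  0.12508598 -0.57770215]
 [-0.00412172 -0.30503093  0.95233353  0.37261035]
 [ 0.          0.          0.          1.        ]]
```

View pics/scene0.png

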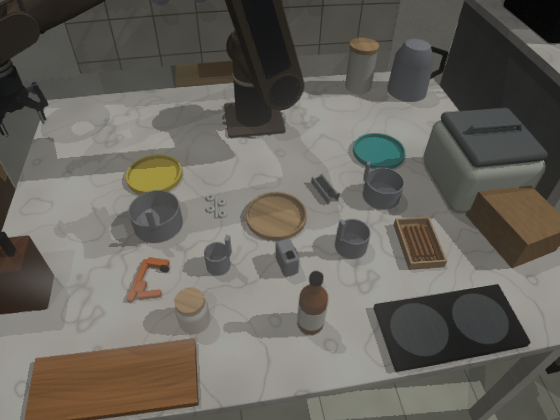

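View pics/top0.png

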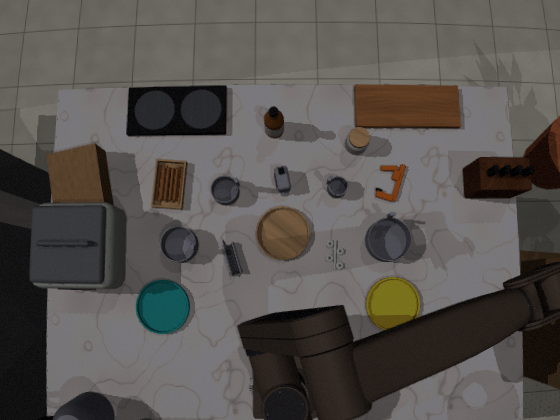

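View pics/wrist0.png

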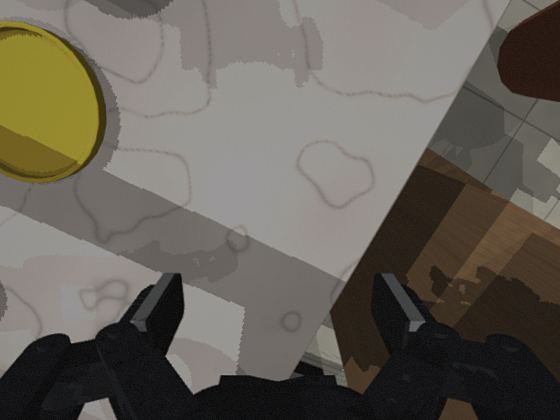

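```bash
cat > h.py <<'E'
from plant import *
import plant, numpy as np, cv2
from scipy.optimize import least_squares
def K(r):
    f=210/np.tan(np.radians(r["vfov"]/2)); return np.array([[f,0,r["cx"]],[0,f,r["cy"]],[0,0,1.]])
def proj(r,P):
    T=np.array(r["cam_to_world"]); P=np.atleast_2d(P)
    c=(P-T[:3,3])@T[:3,:3]; c=c*np.array([1,-1,-1])
    return cv2.projectPoints(c.astype(float),np.zeros(3),np.zeros(3),K(r),np.array(r["distortion"]))[0][:,0]
def ray(r,uv):
    T=np.array(r["cam_to_world"])
    n=cv2.undistortPoints(np.array([[uv]],float),K(r),np.array(r["distortion"]))[0,0]
    d=T[:3,:3]@np.array([n[0],-n[1],-1]); return T[:3,3],d/np.linalg.norm(d)
def atz(r,uv,z):
    o,d=ray(r,uv); return o+d*(z-o[2])/d[2]
def tri(rs,uvs):
    A=np.zeros((3,3));b=np.zeros(3)
    for r,u in zip(rs,uvs):
        o,d=ray(r,u);M=np.eye(3)-np.outer(d,d);A+=M;b+=M@o
    return np.linalg.solve(A,b)
DIM={'a':(132,66,126,68),'b':(108,64,124,56),'c':(84,62,122,44),'d':(60,60,120,32)}
E
python3 - <<'E'
from h import *
print([n for n in dir(plant) if not n.startswith('__')])
print({n:getattr(plant,n) for n in dir(plant) if isinstance(getattr(plant,n),(int,float,list,tuple))})
R={n:read_camera(n) for n in ["scene","top"]}
for t in ["round_tray","dipper_a","dipper_b","dipper_c","dipper_d","dipper_a_handle","dipper_b_handle","dipper_c_handle","dipper_d_handle","tape","clamp","hexset","dowel_tray","cam_caps","soy_bottle","jar"]:
    for n in R:
        L=place_of(t,n)
        print(t,n,[(np.round(l["location"],1).tolist(),round(l["p"],2),np.round(atz(R[n],l["location"],0.1 if 'handle' in t else 0),3).tolist()) for l in L])
E
```

```text
['Unreachable', 'get_state', 'place_of', 'read_camera', 'sign_off', 'tip_extent', 'trace']
{'tip_extent': 0.017}
round_tray scene [([154.8, 175.3], 0.9, [0.241, -0.331, 0.0]), ([379.0, 150.1], 0.7, [0.229, 0.378, 0.0]), ([277.6, 217.4], 0.6, [0.466, 0.007, 0.0]), ([228.6, 244.8], 0.31, [0.54, -0.134, 0.0])]
round_tray top [([281.6, 231.7], 0.87, [0.468, 0.004, 0.0]), ([163.7, 306.2], 0.7, [0.241, 0.368, 0.0]), ([391.3, 306.8], 0.69, [0.234, -0.331, 0.0])]
dipper_a scene [([157.1, 221.3], 0.79, [0.429, -0.32, 0.0]), ([349.9, 246.8], 0.76, [0.597, 0.176, 0.0]), ([380.9, 197.6], 0.69, [0.437, 0.314, 0.0])]
dipper_a top [([183.4, 244.2], 0.85, [0.432, 0.308, 0.0]), ([382.6, 240.1], 0.75, [0.439, -0.309, 0.0]), ([334.2, 187.7], 0.72, [0.605, -0.161, 0.0]), ([224.2, 194.3], 0.59, [0.587, 0.182, 0.0])]
dipper_b scene [([157.1, 221.3], 0.79, [0.429, -0.32, 0.0]), ([349.9, 246.8], 0.76, [0.597, 0.176, 0.0]), ([380.9, 197.6], 0.69, [0.437, 0.314, 0.0])]
dipper_b top [([183.4, 244.2], 0.85, [0.432, 0.308, 0.0]), ([382.6, 240.1], 0.75, [0.439, -0.309, 0.0]), ([334.2, 187.7], 0.72, [0.605, -0.161
[... 1955 characters left out ...]
256.5], 0.63, [0.393, 0.161, -0.0]), ([192.2, 247.2], 0.63, [0.422, 0.281, 0.0])]
dowel_tray scene [([421.1, 245.1], 0.56, [0.622, 0.364, 0.0]), ([287.8, 264.5], 0.39, [0.626, 0.006, 0.0])]
dowel_tray top [([167.7, 186.6], 0.81, [0.613, 0.361, 0.0]), ([355.8, 145.5], 0.42, [0.741, -0.233, 0.0])]
cam_caps scene [([214.9, 208.2], 0.81, [0.405, -0.161, 0.0])]
cam_caps top [([284.4, 234.6], 0.61, [0.459, -0.005, 0.0]), ([337.5, 257.1], 0.56, [0.388, -0.167, 0.0])]
soy_bottle scene [([311.0, 322.6], 0.85, [0.794, 0.029, 0.0])]
soy_bottle top [([273.1, 126.6], 0.84, [0.804, 0.029, 0.0])]
jar scene [([193.7, 322.2], 0.82, [0.751, -0.233, 0.0])]
jar top [([354.5, 143.4], 0.57, [0.747, -0.229, 0.0])]
```

```bash
cat >> h.py <<'E'
from scipy.optimize import minimize
th=np.linspace(0,2*np.pi,48,endpoint=False); C0=np.c_[np.cos(th),np.sin(th),0*th]
def hulls(k,x,y,yaw,z0=0.):
    "list of point sets whose hulls union to silhouette"
    if k=='t': return [np.vstack([C0*.083+[x,y,0],C0*.083+[x,y,.018]])]
    D,h,ht,rm=[v/1000 for v in DIM[k]]
    cup=np.vstack([C0*D/2,C0*D/2+[0,0,h]])
    hb=np.array([[rm+i*.005,j*.008,zz] for i in(-1,1) for j in(-1,1) for zz in(h*0.6,ht)])
    c,s=np.cos(yaw),np.sin(yaw);Rz=np.array([[c,-s,0],[s,c,0],[0,0,1]])
    return [p@Rz.T+[x,y,z0] for p in (cup,hb)]
S=4
def render(r,hs):
    m=np.zeros((420*S,560*S),np.uint8)
    for h in hs:
        p=(proj(r,h)+.5)*S-.5
        q=cv2.convexHull(p.astype(np.float32))
        cv2.fillConvexPoly(m,np.round(q*16).astype(np.int32),255,shift=4)
    return cv2.resize(m,(560,420),interpolation=cv2.INTER_AREA)/255.
def iou(r,hs,M):
    m=render(r,hs); M=M.astype(float); return np.minimum(m,M).sum()/np.maximum(m,M).sum()
def fit(k,obs,p0):
    f=lambda p:-sum(iou(r,hulls(k,p[0],p[1],p[2]*10),M) for r,M in obs)
    best=None
    for st in (.01,.004):
        p=p0 if best is None else best.x
        sim=np.array([p]+[np.array(p)+st*e for e in np.eye(3)*[1,1,2]])
        best=minimize(f,p,method='Nelder-Mead',options=dict(initial_simplex=sim,xatol=1e-4,fatol=1e-4))
    x=best.x; return x[0],x[1],x[2]*10,-best.fun/len(obs)
E
cat > s1.py <<'E'
from h import *
R={n:read_camera(n) for n in ["scene","top"]}
init={'a':(.434,-.315,np.arctan2(.0,.07)),'b':(.435,.31,-1.8),'c':(.592,.18,-1.2),'d':(.603,-.15,.5),'t':(.467,.005,0)}
T={n:{'d':trace('dipper_a',n),'t':trace('round_tray',n)} for n in R}
V={n:R[n]["color"][:,:,::-1].copy() for n in R}
for k,p in init.items():
    obs=[];nm=[]
    for n in R:
        c=proj(R[n],[p[0],p[1],.03])[0]
        L=[l for l in T[n]['t' if k=='t' else 'd'] if np.hypot(*(np.array(l["location"])-c))<25]
        if L: obs.append((R[n],L[0]["pixels"]));nm.append(n)
    p0=[p[0],p[1],p[2]/10]
    print(k,nm)
    for sub in ([0,1],[0],[1]):
        o=[obs[i] for i in sub if i<len(obs)]
        if o:
            q=fit(k,o,p0); print('  ',sub,np.round(q,4))
            if len(sub)==2 or len(obs)==1: Q=q
    for n in R:
        for h in hulls(k,*Q[:3]):
            cv2.polylines(V[n],[np.round(cv2.convexHull(proj(R[n],h).astype(np.float32))).astype(int)],1,(0,255,0),1)
for n in R: cv2.imwrite(f"pics/fit_{n}.png",cv2.resize(V[n][60:360] if n=='top' else V[n][100:380],None,fx=1.42,fy=1.42))
E
python3 s1.py
```

```text
a ['scene', 'top']
   [0, 1] [ 0.4391 -0.3168  0.0071  0.9607]
   [0] [ 0.4385 -0.3163  0.0286  0.9596]
   [1] [ 0.4394 -0.3175  0.0269  0.9656]
b ['scene', 'top']
   [0, 1] [ 0.4315  0.3148 -1.845   0.9634]
   [0] [ 0.4322  0.3146 -1.8385  0.9625]
   [1] [ 0.4314  0.3146 -1.7596  0.9647]
c ['scene', 'top']
   [0, 1] [ 0.5928  0.1779 -1.1875  0.9506]
   [0] [ 0.5928  0.1769 -1.1143  0.949 ]
   [1] [ 0.5928  0.1782 -1.241   0.9589]
d ['scene', 'top']
   [0, 1] [ 0.6012 -0.1664  1.0784  0.9234]
   [0] [ 0.6006 -0.1658  1.0305  0.9397]
   [1] [ 0.6013 -0.1667  1.1823  0.9155]
t ['scene', 'top']
   [0, 1] [0.4652 0.0027 0.1574 0.9634]
   [0] [0.4647 0.0032 0.0527 0.963 ]
   [1] [0.465  0.002  0.0234 0.9664]
```

View pics/fit_scene.png

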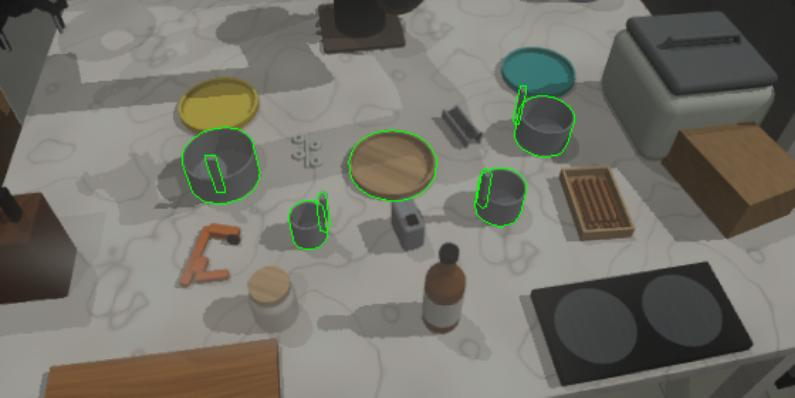

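View pics/fit_top.png

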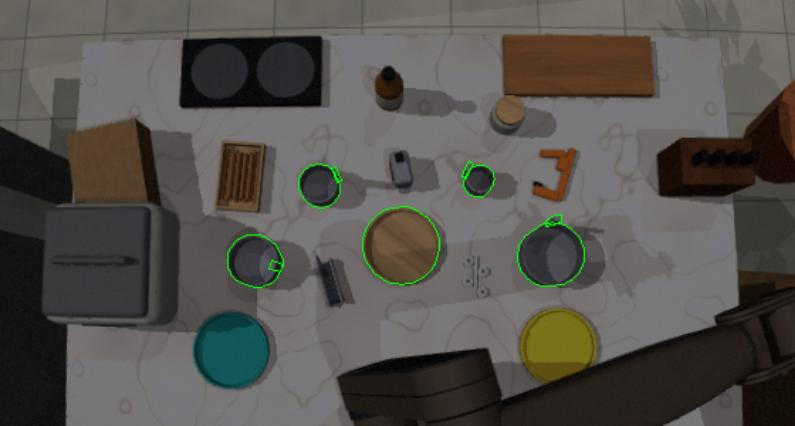

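```bash
cat > d.py <<'E'
import sys
from h import *
from scipy.spatial.transform import Rotation as Ro
x,y,z,al=map(float,sys.argv[1:5])   # alpha deg = direction of tool y in world
s=get_state(); Rm=Ro.from_quat(s["tcp_rot"]).as_matrix(); p=s["eef_pos"]
a0=np.degrees(np.arctan2(Rm[1,1],Rm[0,1]))
d=np.array([x,y,z])-p
dw=(al-a0+90)%180-90
a=np.radians(al if len(sys.argv)>5 and sys.argv[5]=='h' else a0+dw)
tgt=np.array([[-np.sin(a),np.cos(a),0],[np.cos(a),np.sin(a),0],[0,0,-1]])  # rows tool axes (x=angle+90)
print("t",round(s["time"],2),"p",np.round(p,4),"alpha",round(a0,2),"tilt",np.round(Rm[:2,2],4),"open",round(s["opening"],3),"q",np.round(s["qpos"],2))
print("F",np.round(s["contact_force"],1),"T",np.round(s["wrist_torque"],2))
print("shift first cm:",np.round(100*Rm.T@d,2)," turn first then cm:",np.round(100*tgt@d,2)," wz:",round(-dw,2))
E
python3 d.py .507 -.3156 .20 1.2
```

```text
t 2.15 p [ 0.2844 -0.6122  0.2483] alpha -65.09 tilt [-0.  0.] open 1.002 q [-1.29  0.29  1.58 -0.    1.28 -0.15]
F [-0.1 -0.2 -1.2] T [0.02 0.01 0.01]
shift first cm: [ 32.68 -17.52   4.83]  turn first then cm: [29.18 22.88  4.83]  wz: -66.29
```

```bash
python3 -m crank '[[0,3,-1.5,0,0,0,-8.5],[0,3,-1.5,0,0,0,-8.5],[0,3,-1,0,0,0,-8.5],[0,3,0,0,0,0,-8.5],[0,3,1,0,0,0,-8.5]]' 60; python3 -m crank '[[0,3,2,0,0,0,-8.5],[0,3,2.5,0,0,0,-8.5],[0,3,3,0,0,0,-6.8],[0,0,0,0,0,0,0]]'; python3 d.py .507 -.3156 .20 1.2
```

```text
time: 2.65
eef_pos: [0.3811, -0.4846, 0.2485]
tcp_rot: [0.83, 0.557, -0.0, 0.0]
contact_force: [0.1, -0.5, -0.3]
opening: 0.502
time: 3.05
eef_pos: [0.4783, -0.4125, 0.2485]
tcp_rot: [0.697, 0.717, 0.001, 0.0]
contact_force: [-0.2, -0.0, 0.6]
opening: 0.498
t 3.05 p [ 0.4783 -0.4125  0.2485] alpha 1.6 tilt [0.0014 0.001 ] open 0.498 q [-0.87  0.19  1.69  0.    1.26 -0.9 ]
F [-0.2 -0.   0.6] T [-0.04 -0.03  0.  ]
shift first cm: [9.61 3.13 4.86]  turn first then cm: [9.63 3.07 4.85]  wz: 0.4
```

```bash
python3 - <<'E'
from h import *
r=read_camera("wrist"); cv2.imwrite("pics/w1.png",r["color"][:,:,::-1])
p=proj(r,[[.507,-.3156,.126],[.439,-.317,.066],[.507,-.3156,.104]]);print(p.round(1)); print(np.round(r["cam_to_world"],3))
for t in ["dipper_a_handle"]: print([(l["location"],l["p"]) for l in place_of(t,"wrist")])
E
```

```text
[[321.4  85.1]
 [235.9  89.3]
 [317.7  87.1]]
[[ 1.    -0.027 -0.009  0.476]
 [ 0.028  0.953  0.303 -0.333]
 [ 0.001 -0.303  0.953  0.374]
 [ 0.     0.     0.     1.   ]]
[([316.6, 85.9], 0.57)]
```

```bash
python3 -m crank '[[0,3.2,1,0.7,0,0,0.4],[0,3.2,1,1.5,0,0,0],[0,3.2,1.1,1.5,0,0,0],[0,0,0,0,0,0,0]]'; python3 d.py .507 -.3156 .102 1.2;  python3 - <<'E'
from h import *
r=read_camera("wrist"); cv2.imwrite("pics/w2.png",r["color"][:,:,::-1])
print(proj(r,[[.507,-.3156,.126],[.439,-.317,.066],[.507,-.3156,.104]]).round(1)); 
for t in ["dipper_a_handle"]: print([(l["location"],l["p"]) for l in place_of(t,"wrist")])
E
```

```text
time: 3.55
eef_pos: [0.5033, -0.3163, 0.2084]
tcp_rot: [0.702, 0.712, 0.0, -0.003]
contact_force: [-0.8, -1.1, -0.0]
opening: 0.497
t 3.55 p [ 0.5033 -0.3163  0.2084] alpha 0.86 tilt [-0.004   0.0045] open 0.497 q [-0.73  0.15  1.81  0.    1.18 -0.75]
F [-0.8 -1.1 -0. ] T [-0.03  0.03  0.03]
shift first cm: [ 0.02  0.41 10.64]  turn first then cm: [ 0.07  0.37 10.64]  wz: -0.34
[[283.5 231.1]
 [203.1 206.7]
 [283.1 220.7]]
[([282.3, 218.8], 0.89)]
```

View pics/w2.png

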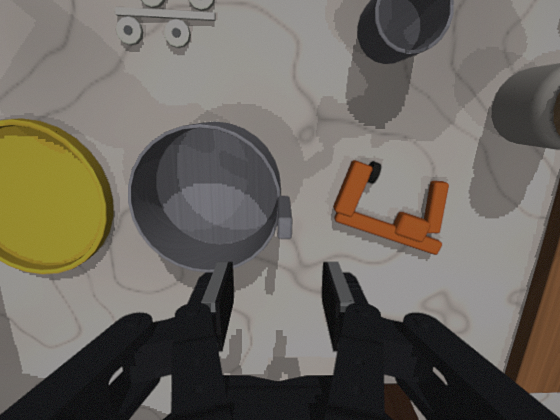

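```bash
python3 d.py .507 -.3156 .102 1.2;  python3 - <<'E'
from h import *
r=read_camera("wrist")
cup=C0*[.066,.066,1]+[.439,-.317,.066]
v=r["color"][:,:,::-1].copy()
for h in hulls('a',.439,-.317,.02)+[cup]: cv2.polylines(v,[np.round(cv2.convexHull(proj(r,h).astype(np.float32))).astype(int)],1,(0,255,0),1)
cv2.imwrite("pics/w3.png",v)
E
```

```text
t 3.65 p [ 0.5038 -0.3198  0.211 ] alpha 0.77 tilt [-0.0008 -0.0002] open 0.501 q [-0.74  0.15  1.81 -0.    1.18 -0.75]
F [-0.  -0.1  0.6] T [0.01 0.05 0.03]
shift first cm: [ 0.42  0.33 10.9 ]  turn first then cm: [ 0.42  0.33 10.9 ]  wz: -0.43
```

View pics/w3.png

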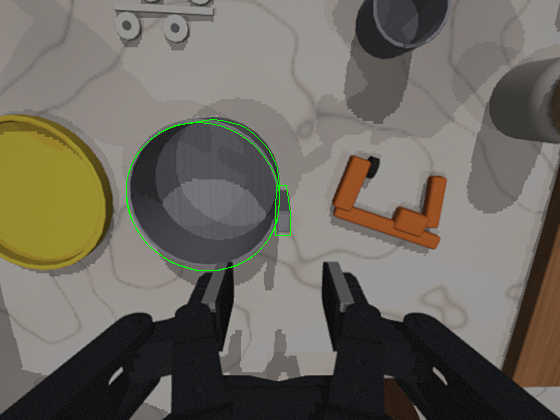

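```bash
python3 -m crank '[[0,0.4,0.3,2,0,0,-0.4],[0,0,0,3,0,0,0],[0,0,0,3,0,0,0],[0,0,0,2,0,0,0],[0,0,0,0.9,0,0,0]]'; python3 -m crank '[[0,0,0,0,0,0,0]]'; python3 d.py .507 -.3156 .102 1.2
```

```text
time: 4.2
eef_pos: [0.5062, -0.3165, 0.1006]
tcp_rot: [0.701, 0.714, -0.0, -0.001]
contact_force: [-0.5, 0.1, -0.1]
opening: 0.5
time: 4.3
eef_pos: [0.5067, -0.3163, 0.1015]
tcp_rot: [0.7, 0.714, -0.0, -0.001]
contact_force: [0.2, 0.3, -0.2]
opening: 0.498
t 4.3 p [ 0.5067 -0.3163  0.1015] alpha 1.1 tilt [-0.0013  0.0009] open 0.498 q [-0.73  0.28  1.87 -0.    0.99 -0.75]
F [ 0.2  0.3 -0.2] T [ 0.03 -0.03  0.03]
shift first cm: [ 0.07  0.03 -0.05]  turn first then cm: [ 0.07  0.03 -0.05]  wz: -0.1
```

```bash
python3 -m crank '[[0.5,0,0,0,0,0,0],[0.8,0,0,0,0,0,0],[1,0,0,0,0,0,0],[1,0,0,0,0,0,0]]' 110; python3 d.py .507 -.3156 .102 1.2; python3 -m crank '[[1,0,0,-0.5,0,0,0],[1,0,0,-1,0,0,0],[1,0,0,-1,0,0,0],[1,0,0,0,0,0,0]]';python3 d.py .507 -.3156 .102 1.2
```

```text
time: 4.7
eef_pos: [0.5083, -0.3163, 0.1045]
tcp_rot: [0.699, 0.715, -0.0, 0.002]
contact_force: [-2.0, -0.0, 5.8]
opening: 0.099
t 4.7 p [ 0.5083 -0.3163  0.1045] alpha 1.23 tilt [ 0.002  -0.0029] open 0.099 q [-0.73  0.28  1.87 -0.    0.99 -0.75]
F [-2.  -0.   5.8] T [-0.06  0.41 -0.02]
shift first cm: [ 0.08 -0.13  0.25]  turn first then cm: [ 0.08 -0.13  0.25]  wz: 0.03
time: 5.1
eef_pos: [0.5085, -0.3159, 0.1293]
tcp_rot: [0.7, 0.715, 0.0, 0.002]
contact_force: [-0.6, -1.6, -2.4]
opening: 0.101
t 5.1 p [ 0.5085 -0.3159  0.1293] alpha 1.22 tilt [ 0.0029 -0.0023] open 0.101 q [-0.73  0.24  1.86  0.    1.03 -0.75]
F [-0.6 -1.6 -2.4] T [-0.01 -0.26 -0.04]
shift first cm: [ 0.04 -0.16  2.73]  turn first then cm: [ 0.03 -0.15  2.73]  wz: 0.02
```

```bash
python3 -m crank '[[1,0,0,-1.5,0,0,0],[1,0,0,-2,0,0,0],[1,0,0,-1,0,0,0],[1,0,0,0,0,0,0],[1,0,0,0,0,0,0]]';python3 d.py .5207 .0415 .165 36.2
cat > look.py <<'E'
import sys
from h import *
names=sys.argv[2:]
R={n:read_camera(n) for n in names}
for n in names: cv2.imwrite(f"pics/{sys.argv[1]}_{n}.png",R[n]["color"][:,:,::-1])
E
python3 look.py l1 scene wrist top
```

```text
time: 5.6
eef_pos: [0.5074, -0.3151, 0.1722]
tcp_rot: [0.7, 0.715, 0.0, -0.0]
contact_force: [-0.2, -0.2, -3.2]
opening: 0.099
t 5.6 p [ 0.5074 -0.3151  0.1722] alpha 1.21 tilt [-0.      0.0001] open 0.099 q [-0.73  0.19  1.84  0.    1.11 -0.75]
F [-0.2 -0.2 -3.2] T [ 0.03 -0.14 -0.01]
shift first cm: [35.63  2.08  0.73]  turn first then cm: [27.99 22.14  0.72]  wz: -34.99
```

View pics/l1_scene.png

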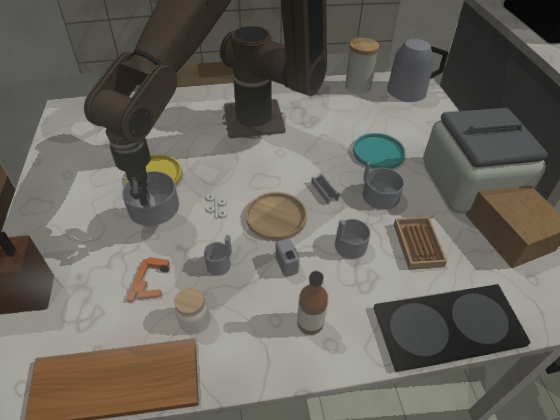

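View pics/l1_wrist.png

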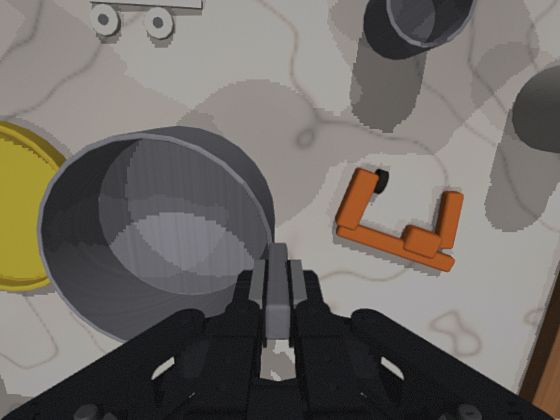

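```bash
cat > held.py <<'E'
import sys
from h import *
from scipy.spatial.transform import Rotation as Ro
# usage: held.py k yaw_deg tag [x y z]  : fits tilt etc. of held dipper from scene/top/wrist masks
def hull6(k,p):
    x,y,z,yaw,px,py=p
    Rw=(Ro.from_euler('z',yaw)*Ro.from_rotvec([px,py,0]))
    D,h,ht,rm=[v/1000 for v in DIM[k]]
    hb=np.array([[rm+i*.005,j*.008,zz] for i in(-1,1) for j in(-1,1) for zz in(h*0.6,ht)])
    g=np.array([rm,0,ht-.022])
    return [Rw.apply(q-g)+[x,y,z] for q in (np.vstack([C0*D/2,C0*D/2+[0,0,h]]),hb,C0*D/2+[0,0,h])],Rw.apply(-g)+[x,y,z],Rw
if __name__=="__main__":
    k=sys.argv[1];yaw=np.radians(float(sys.argv[2]));tag=sys.argv[3]
    s=get_state();p=s["eef_pos"]
    cams=sys.argv[4].split(',') if len(sys.argv)>4 else ["scene","top","wrist"]
    R={n:read_camera(n) for n in cams};M={}
    p0=np.array([p[0],p[1],p[2]+.002,yaw,0,0])
    hs,o,_=hull6(k,p0)
    for n in R:
        c=proj(R[n],o+[0,0,.03])[0]
        L=[l for l in trace("dipper_a",n) if np.hypot(*(np.array(l["location"])-c))<(60 if n=="wrist" else 30)]
        if L: M[n]=L[0]["pixels"]; print(n,L[0]["p"],M[n].sum(),"iou0",round(iou(R[n],hs[:1],M[n]),3))
        else: print(n,"none")
    sc=np.array([.01,.01,.01,.1,.1,.1])
    f=lambda u:-sum(iou(R[n],hull6(k,p0+u*sc)[0][:1],M[n]) for n in M)+.002*np.sum(u**2)
    u=np.zeros(6)
    for st in (.5,.2):
        b=minimize(f,u,method='Nelder-Mead',options=dict(initial_simplex=np.vstack([u]+[u+st*e for e in np.eye(6)]),xatol=1e-2,fatol=1e-4,maxiter=400));u=b.x
    q=p0+u*sc; hs,o,Rw=hull6(k,q)
    print("score",-b.fun/len(M),"grasp pt off mm",np.round((q[:3]-p0[:3])*1000,1),"yaw deg",round(np.degrees(q[3]),1),"tilt rotvec deg (obj x,y)",np.round(np.degrees(q[4:]),1))
    print("origin",np.round(o,4),"rel to TCP",np.round(o-p,4))
    for n in R:
        v=R[n]["color"][:,:,::-1].copy()
        for h,c in [(h,(0,255,0)) for h in hs]+[(h,(0,0,255)) for h in hull6(k,p0)[0]]: cv2.polylines(v,[np.round(cv2.convexHull(proj(R[n],h).astype(np.float32))).astype(int)],1,c,1)
        cv2.imwrite(f"pics/{tag}_{n}.png",v)
E
python3 held.py a 1.2 h1
```

```text
scene 0.96 1948 iou0 0.762
top none
wrist 0.79 40083 iou0 0.794
score 0.8053475339566283 grasp pt off mm [-4.7  1.5 -1.4] yaw deg 2.0 tilt rotvec deg (obj x,y) [ 0.9 -2.4]
origin [ 0.4385 -0.3137  0.0649] rel to TCP [-0.0684  0.001  -0.1061]
```

View pics/h1_wrist.png

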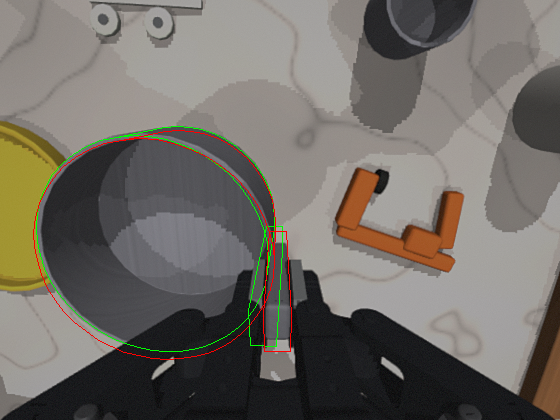

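View pics/h1_scene.png

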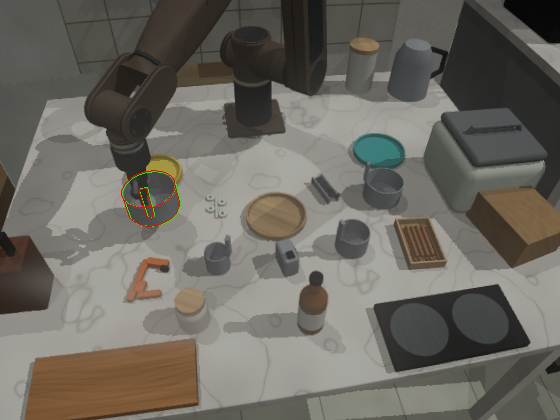

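```bash
python3 -m crank '[[1,1,0,0,0,0,0],[1,2.5,0,0,0,0,0],[1,3.5,0,0,0,0,0],[1,3.5,0,0,0,0,0],[1,3.5,0,0,0,0,0]]'; python3 -m crank '[[1,3.5,0,0,0,0,0],[1,3.5,0.5,0,0,0,-5],[1,3.5,0.7,0,0,0,-8],[1,3,1,0,0,0,-8],[1,2,1,0,0,0,-8]]';python3 -m crank '[[1,1,0.5,0,0,0,-4.8],[1,0,0,0,0,0,0],[1,0,0,0,0,0,0]]'; python3 d.py .5207 .0415 .111 35
```

```text
time: 6.55
eef_pos: [0.5042, -0.1735, 0.1723]
tcp_rot: [0.7, 0.714, 0.0, -0.0]
contact_force: [0.4, 0.2, -2.3]
opening: 0.102
time: 7.05
eef_pos: [0.5148, -0.0132, 0.1724]
tcp_rot: [0.495, 0.869, 0.0, -0.0]
contact_force: [0.2, -0.7, -2.4]
opening: 0.102
time: 7.35
eef_pos: [0.5144, -0.0044, 0.1724]
tcp_rot: [0.462, 0.887, -0.0, 0.0]
contact_force: [-0.3, -0.2, -2.5]
opening: 0.103
t 7.35 p [ 0.5144 -0.0044  0.1724] alpha 34.96 tilt [ 0.0001 -0.0003] open 0.103 q [-0.21  0.01  2.03 -0.    1.1  -0.82]
F [-0.3 -0.2 -2.5] T [ 0.11 -0.1  -0.04]
shift first cm: [3.4  3.15 6.14]  turn first then cm: [3.4  3.15 6.14]  wz: -0.04
```

```bash
python3 -m crank '[[1,1.7,1.5,0.5,0,0,0],[1,1.7,1.6,0.8,0,0,0],[1,0,0,1,0,0,0],[1,0,0,0,0,0,0],[1,0,0,0,0,0,0]]';  python3 d.py .5207 .0415 .111 35; python3 held.py a 35 h2
```

```text
time: 7.85
eef_pos: [0.5202, 0.04, 0.149]
tcp_rot: [0.462, 0.887, -0.0, -0.0]
contact_force: [0.3, -1.8, -2.5]
opening: 0.1
t 7.85 p [0.5202 0.04   0.149 ] alpha 34.92 tilt [-0.0009 -0.0004] open 0.1 q [-0.12  0.06  2.03 -0.    1.05 -0.73]
F [ 0.3 -1.8 -2.5] T [ 0.07 -0.22 -0.08]
shift first cm: [0.09 0.13 3.8 ]  turn first then cm: [0.1  0.12 3.8 ]  wz: -0.08
scene 0.78 1991 iou0 0.836
top 0.95 729 iou0 0.423
wrist 0.71 40002 iou0 0.795
score 0.7082600278668307 grasp pt off mm [-7.6  1.3 -3. ] yaw deg 38.7 tilt rotvec deg (obj x,y) [ 0.  -2.5]
origin [0.4631 0.0017 0.0412] rel to TCP [-0.0571 -0.0383 -0.1078]
```

View pics/h2_wrist.png

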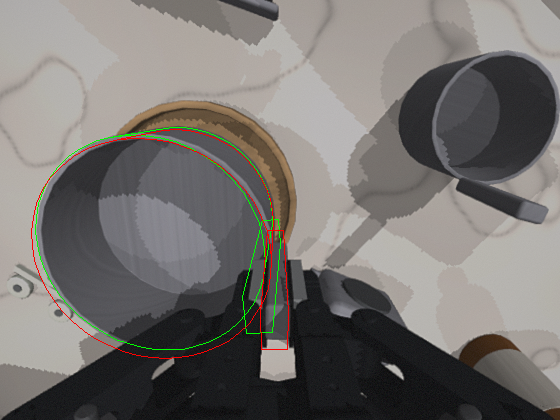

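View pics/h2_scene.png

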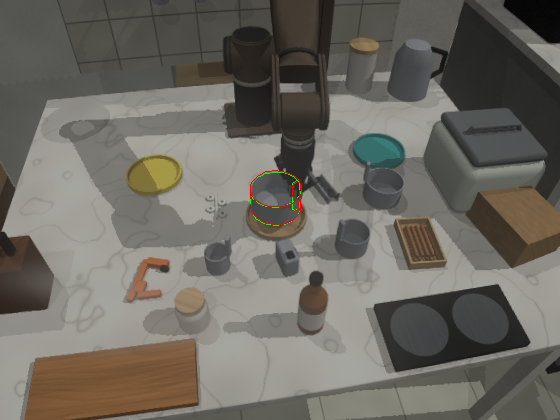

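```bash
python3 -m crank '[[1,0.1,0.1,1,0,0,0],[1,0,0,1.2,0,0,0],[1,0,0,0.8,0,0,0],[1,0,0,0.5,0,0,0],[1,0,0,0,0,0,0]]';  python3 d.py .5207 .0415 .111 35
```

```text
time: 8.65
eef_pos: [0.5197, 0.0425, 0.1127]
tcp_rot: [0.462, 0.887, -0.001, -0.001]
contact_force: [0.0, 0.1, -2.0]
opening: 0.1
t 8.65 p [0.5197 0.0425 0.1127] alpha 35.01 tilt [-0.003   0.0004] open 0.1 q [-0.11  0.11  2.05  0.    0.98 -0.72]
F [ 0.   0.1 -2. ] T [ 0.05 -0.16 -0.05]
shift first cm: [-0.14  0.02  0.17]  turn first then cm: [-0.14  0.02  0.17]  wz: 0.01
```

```bash
python3 -m crank '[[1,0,0,0.2,0,0,0],[1,0,0,0,0,0,0]]'; python3 -m crank '[[1,0,0,0.2,0,0,0],[1,0,0,0,0,0,0]]';  python3 d.py .5207 .0415 .111 35
```

```text
time: 8.85
eef_pos: [0.5209, 0.0423, 0.1125]
tcp_rot: [0.462, 0.887, 0.0, 0.0]
contact_force: [-0.5, 0.5, -1.3]
opening: 0.098
time: 9.05
eef_pos: [0.521, 0.0423, 0.1106]
tcp_rot: [0.462, 0.887, 0.0, 0.0]
contact_force: [0.4, 0.5, -2.2]
opening: 0.1
t 9.05 p [0.521  0.0423 0.1106] alpha 35.02 tilt [ 0.0009 -0.0001] open 0.1 q [-0.11  0.11  2.05 -0.    0.98 -0.72]
F [ 0.4  0.5 -2.2] T [ 0.07 -0.14 -0.05]
shift first cm: [-0.05 -0.07 -0.04]  turn first then cm: [-0.05 -0.07 -0.04]  wz: 0.02
```

```bash
python3 -m crank '[[1,0,0,0.15,0,0,0],[1,0,0,0,0,0,0]]'; python3 -m crank '[[1,0,0,0.15,0,0,0],[1,0,0,0,0,0,0]]'
```

```text
time: 9.25
eef_pos: [0.5213, 0.0425, 0.1105]
tcp_rot: [0.462, 0.887, 0.0, 0.0]
contact_force: [-1.9, 1.6, 5.3]
opening: 0.1
time: 9.45
eef_pos: [0.5217, 0.0425, 0.1104]
tcp_rot: [0.461, 0.887, 0.0, 0.0]
contact_force: [-4.1, 2.2, 11.3]
opening: 0.1
```

```bash
python3 -m crank '[[1,0,0,-0.15,0,0,0],[0.7,0,0,0,0,0,0],[0.4,0,0,0,0,0,0],[0.4,0,0,0,0,0,0]]'; python3 -m crank '[[0.4,0,0,-1,0,0,0],[0.4,0,0,-2,0,0,0],[0.2,0,0,-4,0,0,0],[0,0,0,-4,0,0,0],[0,0,0,-3,0,0,0]]'; python3 d.py .4166 .2607 .20 -105.4; python3 s1.py
```

```text
time: 9.85
eef_pos: [0.5206, 0.0423, 0.1086]
tcp_rot: [0.462, 0.887, -0.0, -0.0]
contact_force: [0.4, -0.1, 0.4]
opening: 0.303
time: 10.35
eef_pos: [0.5214, 0.0423, 0.2524]
tcp_rot: [0.462, 0.887, 0.001, 0.002]
contact_force: [0.7, 1.2, 0.5]
opening: 0.502
t 10.35 p [0.5214 0.0423 0.2524] alpha 35.01 tilt [ 0.0035 -0.0004] open 0.502 q [-0.11 -0.06  1.94 -0.    1.25 -0.72]
F [0.7 1.2 0.5] T [ 0.03 -0.08 -0.03]
shift first cm: [23.91  3.94  5.19]  turn first then cm: [15.9  18.28  5.24]  wz: -39.59
a []Traceback (most recent call last):
  File "s1.py", line 20, in <module>
    for h in hulls(k,*Q[:3]):
                      ^
NameError: name 'Q' is not defined
```

```bash
python3 -m crank '[[0,4,1.5,0,0,0,-8],[0,4,2,0,0,0,-8],[0,4,3,0,0,0,-8],[0,3.5,3,0,0,0,-8],[0,2.5,3,0,0,0,-7.6]]'; python3 -m crank '[[0,0,0,1,0,0,0],[0,0,0,0,0,0,0]]'; python3 d.py .4166 .2607 .20 -105.4
sed -i "s/^init=.*/init={'a':(.465,.0025,.61),'b':(.4315,.3147,-1.84),'c':(.5928,.178,-1.19),'d':(.601,-.166,1.07)}/; s/    print(k,nm)/    print(k,nm)\n    if not obs: continue/" s1.py; python3 s1.py;  python3 look.py l3 wrist
```

```text
time: 11.15
eef_pos: [0.4573, 0.2579, 0.2467]
tcp_rot: [0.131, 0.991, -0.001, -0.002]
contact_force: [-0.2, -0.1, -0.6]
opening: 0.5
time: 11.35
eef_pos: [0.4574, 0.2563, 0.2355]
tcp_rot: [0.133, 0.991, -0.002, -0.003]
contact_force: [-0.3, 0.2, -0.8]
opening: 0.495
t 11.35 p [0.4574 0.2563 0.2355] alpha 74.68 tilt [-0.0057 -0.0024] open 0.495 q [ 0.32 -0.03  1.95 -0.    1.23 -0.99]
F [-0.3  0.2 -0.8] T [-0.03  0.   -0.01]
shift first cm: [ 4.03 -0.64  3.57]  turn first then cm: [ 4.05 -0.66  3.55]  wz: 0.08
a ['scene', 'top']
   [0, 1] [0.4639 0.0034 0.5928 0.954 ]
   [0] [0.4601 0.0048 0.6582 0.9637]
   [1] [0.4655 0.0035 0.6043 0.968 ]
b ['scene', 'top']
   [0, 1] [ 0.4307  0.3129 -1.587   0.5273]
   [0] [ 0.431   0.3123 -1.5641  0.9494]
   [1] [ 0.4431  0.3175 -1.8823  0.1084]
c ['scene', 'top']
   [0, 1] [ 0.5921  0.1784 -1.0977  0.9195]
   [0] [ 0.5931  0.1782 -0.9019  0.9059]
   [1] [ 0.592   0.1785 -1.2532  0.9402]
d ['scene', 'top']
   [0, 1] [ 0.601  -0.1664  1.0987  0.9275]
   [0] [ 0.6006 -0.1656  1.0141  0.9283]
   [1] [ 0.601  -0.1673  1.1664  0.9387]
```

View pics/l3_wrist.png

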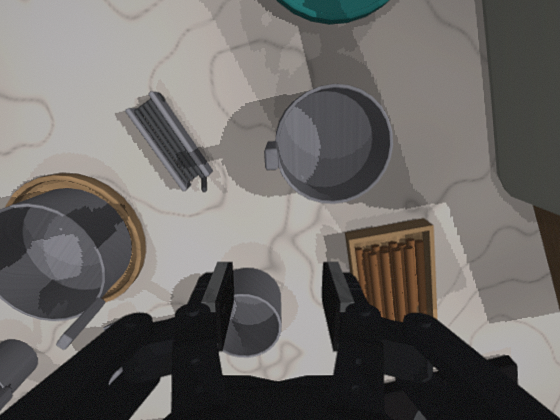

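View pics/fit_scene.png

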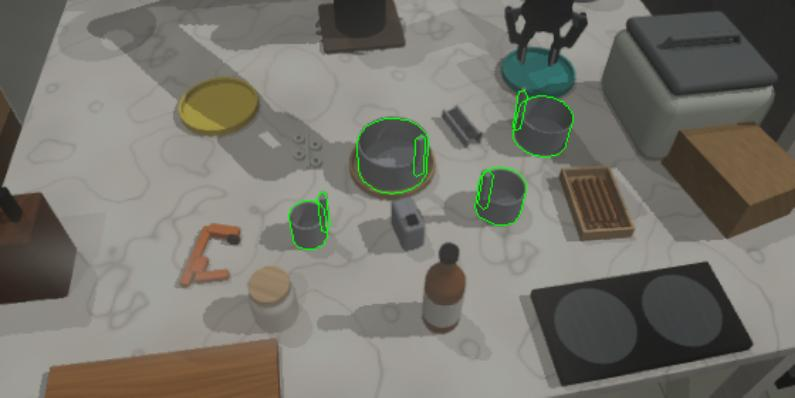

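```bash
cat > ov.py <<'E'
import sys
from h import *
k,x,y,yaw,tag=sys.argv[1],*map(float,sys.argv[2:5]),sys.argv[5]
z0=float(sys.argv[6]) if len(sys.argv)>6 else 0.
r=read_camera("wrist")
L=[l for l in trace("dipper_a","wrist") if np.hypot(*(np.array(l["location"])-proj(r,[x,y,z0+.04])[0]))<40]
if L:
    M=L[0]["pixels"]
    f=lambda p:-iou(r,hulls(k,p[0],p[1],p[2]*10,z0),M)
    p=[x,y,yaw/10];b=minimize(f,p,method='Nelder-Mead',options=dict(initial_simplex=np.array([p]+[np.array(p)+.006*e for e in np.eye(3)*[1,1,2]]),xatol=1e-4,fatol=1e-4))
    print("wrist fit",np.round(b.x*[1,1,10],4),-b.fun)
v=r["color"][:,:,::-1].copy()
D,h,ht,rm=[q/1000 for q in DIM[k]]
for hh in hulls(k,x,y,yaw,z0)+[C0*D/2+[x,y,z0+h]]: cv2.polylines(v,[np.round(cv2.convexHull(proj(r,hh).astype(np.float32))).astype(int)],1,(0,255,0),1)
cv2.imwrite(f"pics/{tag}.png",v)
E
python3 -m crank '[[0,2.0,-0.3,0.5,0,0,0],[0,2.0,-0.3,0.5,0,0,0],[0,0,0,0,0,0,0],[0,0,0,0,0,0,0]]'; python3 ov.py b .4315 .3147 -1.84 o1;  python3 d.py .4166 .2607 .20 -105.4
```

```text
time: 12.1
eef_pos: [0.4196, 0.2608, 0.2293]
tcp_rot: [0.134, 0.991, 0.0, 0.001]
contact_force: [0.6, 0.5, -0.1]
opening: 0.505
wrist fit [ 0.4298  0.3181 -1.7971] 0.9745457356888464
t 12.2 p [0.4201 0.2609 0.2296] alpha 74.57 tilt [0.0016 0.0004] open 0.497 q [ 0.35 -0.1   2.03 -0.    1.21 -0.95]
F [0.6 0.1 0.3] T [0.02 0.03 0.02]
shift first cm: [ 0.34 -0.12  2.95]  turn first then cm: [ 0.34 -0.11  2.96]  wz: -0.03
```

View pics/o1.png

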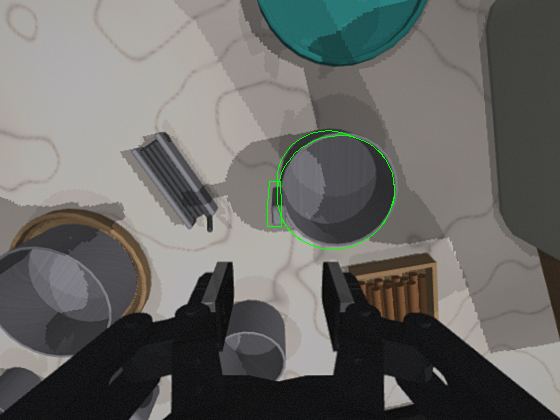

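```bash
python3 -m crank '[[0,0.3,0,3,0,0,-1],[0,0,0,3,0,0,0],[0,0,0,3,0,0,0],[0,0,0,2.8,0,0,0],[0,0,0,1,0,0,0]]'; python3 -m crank '[[0,0,0,0,0,0,0],[0,0,0,0,0,0,0]]'; python3 d.py .417 .262 .10 75.5
```

```text
time: 12.7
eef_pos: [0.4152, 0.261, 0.0981]
tcp_rot: [0.126, 0.992, -0.001, -0.002]
contact_force: [-0.3, 0.7, 0.2]
opening: 0.499
time: 12.9
eef_pos: [0.4175, 0.2622, 0.1021]
tcp_rot: [0.125, 0.992, 0.0, 0.001]
contact_force: [-0.2, -0.9, 0.3]
opening: 0.504
t 12.9 p [0.4175 0.2622 0.1021] alpha 75.6 tilt [0.002  0.0007] open 0.504 q [ 0.35  0.06  2.13 -0.    0.95 -0.96]
F [-0.2 -0.9  0.3] T [-0.04  0.01 -0.02]
shift first cm: [ 0.04 -0.03  0.21]  turn first then cm: [ 0.04 -0.03  0.21]  wz: 0.1
```

```bash
python3 -m crank '[[0.5,0,0,0,0,0,0],[0.8,0,0,0,0,0,0],[1,0,0,0,0,0,0],[1,0,0,0,0,0,0]]' 110; python3 d.py .4373 -.0451 .25 60; python3 -m crank '[[1,0,0,-0.5,0,0,0],[1,0,0,-1.5,0,0,0],[1,0,0,-2.5,0,0,0],[1,0,0,-3.5,0,0,0],[1,0,0,-4,0,0,0]]';python3 -m crank '[[1,0,0,-2,0,0,0],[1,0,0,-1,0,0,0],[1,0,0,0,0,0,0]]';python3 d.py .4373 -.0451 .25 60; python3 look.py l4 wrist scene
```

```text
time: 13.3
eef_pos: [0.4173, 0.2622, 0.1025]
tcp_rot: [0.125, 0.992, 0.001, 0.001]
contact_force: [0.0, -0.2, 6.4]
opening: 0.096
t 13.3 p [0.4173 0.2622 0.1025] alpha 75.63 tilt [0.0026 0.0007] open 0.096 q [ 0.35  0.06  2.13 -0.    0.95 -0.96]
F [ 0.  -0.2  6.4] T [-0.16  0.23  0.  ]
shift first cm: [ -9.61 -29.25 -14.77]  turn first then cm: [-17.1  -25.61 -14.75]  wz: 15.63
time: 13.8
eef_pos: [0.4147, 0.2613, 0.2201]
tcp_rot: [0.125, 0.992, -0.001, -0.002]
contact_force: [1.7, 0.6, -1.5]
opening: 0.102
time: 14.1
eef_pos: [0.4165, 0.262, 0.2517]
tcp_rot: [0.125, 0.992, 0.0, 0.001]
contact_force: [0.3, -0.2, -2.4]
opening: 0.1
t 14.1 p [0.4165 0.262  0.2517] alpha 75.62 tilt [0.0018 0.0007] open 0.1 q [ 0.35 -0.13  2.01 -0.    1.26 -0.96]
F [ 0.3 -0.2 -2.4] T [-0.06 -0.01 -0.02]
shift first cm: [ -9.65 -29.23   0.16]  turn first then cm: [-17.16 -25.55   0.17]  wz: 15.62
```

View pics/l4_wrist.png

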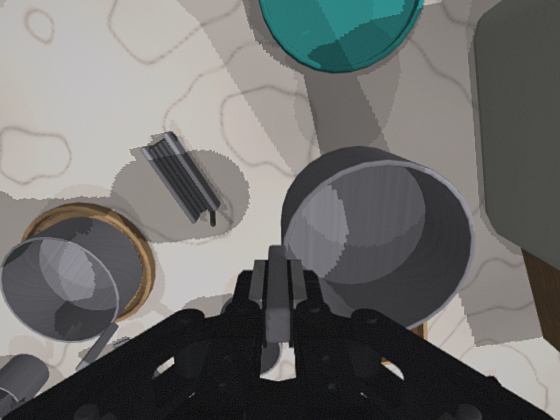

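View pics/l4_scene.png

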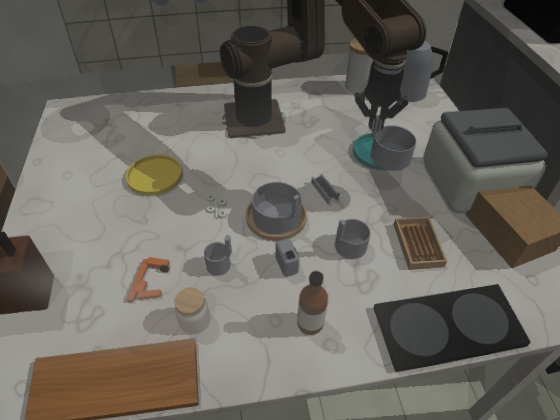

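```bash
python3 -m crank '[[1,0,0,0,0,0,5],[1,0,0,0,0,0,8],[1,-0.8,-1.2,0,0,0,2.6],[1,-1.8,-2.6,0,0,0,0],[1,-2.2,-3.3,0,0,0,0]]'; python3 -m crank '[[1,-2.2,-3.3,0,0,0,0],[1,-2.2,-3.3,0,0,0,0],[1,-2.2,-3.3,0,0,0,0],[1,-2.2,-3.3,0,0,0,0],[1,-1.9,-3,0,0,0,0]]'; python3 -m crank '[[1,-0.9,-1.4,0,0,0,0],[1,0,0,0,0,0,0],[1,0,0,0,0,0,0]]'; python3 d.py .4373 -.0451 .25 60
```

```text
time: 14.7
eef_pos: [0.4221, 0.1753, 0.2491]
tcp_rot: [0.257, 0.966, -0.001, -0.001]
contact_force: [0.7, -0.4, -1.7]
opening: 0.1
time: 15.2
eef_pos: [0.4336, -0.0197, 0.2494]
tcp_rot: [0.258, 0.966, -0.0, -0.001]
contact_force: [0.1, -0.1, -1.3]
opening: 0.103
time: 15.5
eef_pos: [0.4347, -0.0343, 0.2497]
tcp_rot: [0.259, 0.966, 0.0, -0.001]
contact_force: [-0.0, -0.9, -1.5]
opening: 0.102
t 15.5 p [ 0.4347 -0.0343  0.2497] alpha 59.97 tilt [-0.0022  0.001 ] open 0.102 q [-0.31 -0.27  2.13  0.    1.28 -1.36]
F [-0.  -0.9 -1.5] T [-0.07  0.03 -0.  ]
shift first cm: [-0.77 -0.8  -0.03]  turn first then cm: [-0.77 -0.81 -0.03]  wz: -0.03
```

```bash
python3 -m crank '[[1,-0.8,-0.8,0.5,0,0,0],[1,0,0,2,0,0,0],[1,0,0,1.5,0,0,0],[1,0,0,0,0,0,0],[1,0,0,0,0,0,0]]';python3 d.py .4373 -.0451 .25 60; python3 held.py b -120 h4 scene,wrist
```

```text
time: 16.0
eef_pos: [0.4383, -0.0446, 0.2106]
tcp_rot: [0.258, 0.966, -0.0, -0.0]
contact_force: [0.5, -0.6, -1.3]
opening: 0.1
t 16.0 p [ 0.4383 -0.0446  0.2106] alpha 60.09 tilt [-0.0008  0.0002] open 0.1 q [-0.33 -0.22  2.17 -0.    1.19 -1.38]
F [ 0.5 -0.6 -1.3] T [-0.03  0.05 -0.  ]
shift first cm: [ 0.07 -0.1  -3.94]  turn first then cm: [ 0.06 -0.1  -3.94]  wz: 0.09
scene 0.95 1837 iou0 0.914
wrist 0.61 28272 iou0 0.811
score 0.877241535061644 grasp pt off mm [-1.3 -0.2 -4.3] yaw deg -118.1 tilt rotvec deg (obj x,y) [1.7 1.3]
origin [0.4672 0.0052 0.1076] rel to TCP [ 0.0289  0.0498 -0.103 ]
```

View pics/h4_wrist.png

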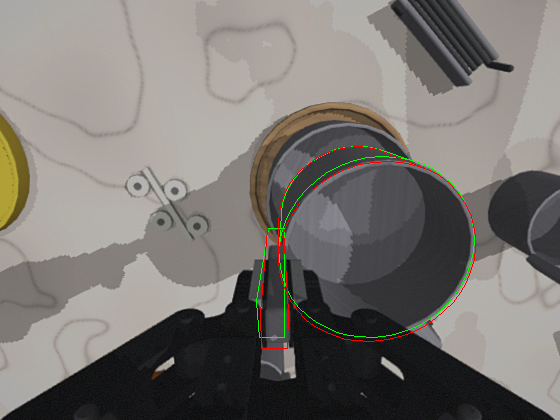

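View pics/h4_scene.png

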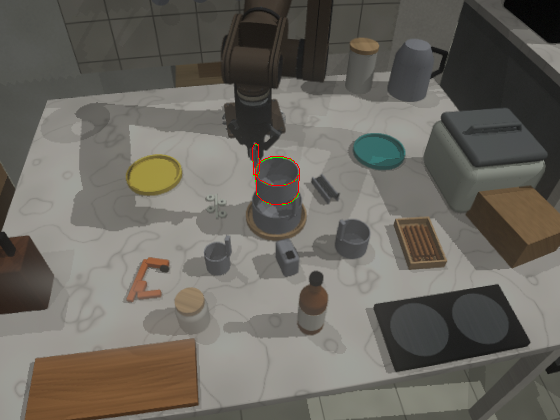

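```bash
python3 -m crank '[[1,0,-0.1,1.5,0,0,0],[1,0,0,2,0,0,0],[1,0,0,1,0,0,0],[1,0,0,0,0,0,0]]';python3 d.py .4373 -.0451 .1135 60;python3 -m crank '[[1,0,0,1,0,0,0],[1,0,0,1.5,0,0,0],[1,0,0,1.5,0,0,0],[1,0,0,0.7,0,0,0],[1,0,0,0,0,0,0]]';python3 d.py .4373 -.0451 .1135 60
```

```text
time: 16.6
eef_pos: [0.437, -0.0455, 0.1646]
tcp_rot: [0.259, 0.966, 0.0, -0.002]
contact_force: [-0.5, -0.2, -2.5]
opening: 0.1
t 16.6 p [ 0.437  -0.0455  0.1646] alpha 60.02 tilt [-0.0029  0.001 ] open 0.1 q [-0.34 -0.16  2.21 -0.    1.1  -1.38]
F [-0.5 -0.2 -2.5] T [-0.03  0.04  0.05]
shift first cm: [-0.02  0.05  5.11]  turn first then cm: [-0.    0.05  5.11]  wz: 0.02
time: 17.1
eef_pos: [0.4375, -0.0456, 0.1181]
tcp_rot: [0.259, 0.966, 0.0, -0.001]
contact_force: [-0.4, 0.8, -0.8]
opening: 0.098
t 17.1 p [ 0.4375 -0.0456  0.1181] alpha 60.01 tilt [-0.0016  0.0006] open 0.098 q [-0.34 -0.09  2.24  0.    0.99 -1.38]
F [-0.4  0.8 -0.8] T [ 0.    0.02 -0.03]
shift first cm: [0.04 0.04 0.46]  turn first then cm: [0.04 0.04 0.46]  wz: 0.01
```

```bash
python3 -m crank '[[1,0,0,0.2,0,0,0],[1,0,0,0,0,0,0]]'; python3 -m crank '[[1,0,0,0.15,0,0,0],[1,0,0,0,0,0,0]]'; python3 -m crank '[[1,0,0,0.1,0,0,0],[1,0,0,0,0,0,0]]'; python3 -m crank '[[1,0,0,0.1,0,0,0],[1,0,0,0,0,0,0]]'
```

```text
time: 17.3
eef_pos: [0.4385, -0.0459, 0.1175]
tcp_rot: [0.259, 0.966, -0.0, 0.001]
contact_force: [0.8, -0.7, -1.3]
opening: 0.1
time: 17.5
eef_pos: [0.4381, -0.0459, 0.1156]
tcp_rot: [0.259, 0.966, -0.0, 0.0]
contact_force: [0.6, -0.2, -1.8]
opening: 0.105
time: 17.7
eef_pos: [0.4379, -0.0458, 0.1143]
tcp_rot: [0.259, 0.966, 0.0, -0.0]
contact_force: [-0.2, 0.7, -1.0]
opening: 0.103
time: 17.9
eef_pos: [0.438, -0.0459, 0.1136]
tcp_rot: [0.259, 0.966, -0.0, 0.0]
contact_force: [-0.9, -0.5, 1.6]
opening: 0.101
```

```bash
python3 -m crank '[[1,0,0,0.1,0,0,0],[1,0,0,0,0,0,0],[0.7,0,0,0,0,0,0],[0.4,0,0,0,0,0,0],[0.4,0,0,0,0,0,0]]'; python3 -m crank '[[0.4,0,0,-1,0,0,0],[0.4,0,0,-2,0,0,0],[0.2,0,0,-4,0,0,0],[0,0,0,-4,0,0,0],[0,0,0,-3,0,0,0]]'; python3 d.py .609 .137 .20 112
```

```text
time: 18.4
eef_pos: [0.438, -0.0458, 0.1122]
tcp_rot: [0.259, 0.966, 0.0, 0.0]
contact_force: [0.7, 0.1, -0.2]
opening: 0.296
time: 18.9
eef_pos: [0.4385, -0.0459, 0.2558]
tcp_rot: [0.259, 0.966, -0.0, 0.002]
contact_force: [0.8, -0.9, -0.6]
opening: 0.504
t 18.9 p [ 0.4385 -0.0459  0.2558] alpha 60.01 tilt [ 0.0036 -0.0011] open 0.504 q [-0.34 -0.26  2.12  0.    1.28 -1.38]
F [ 0.8 -0.9 -0.6] T [-0.01 -0.03 -0.04]
shift first cm: [-5.6  24.36  5.62]  turn first then cm: [-22.66  10.57   5.58]  wz: -51.99
```

```bash
python3 -m crank '[[0,-0.8,3.4,0,0,0,-7.4],[0,-1.2,3.3,0,0,0,-7.4],[0,-1.6,3.1,0,0,0,-7.4],[0,-2,2.9,0,0,0,-7.4],[0,-2.4,2.6,0,0,0,-7.4]]'; python3 -m crank '[[0,-2.7,2.2,1,0,0,-7.5],[0,-3,1.8,1,0,0,-7.5],[0,0,0,0,0,0,0],[0,0,0,0,0,0,0]]'; python3 d.py .609 .137 .20 112; python3 ov.py c .5928 .178 -1.19 o2; python3 s1.py
```

```text
time: 19.4
eef_pos: [0.558, 0.0844, 0.2531]
tcp_rot: [-0.064, 0.998, -0.0, 0.0]
contact_force: [0.6, -1.1, 0.6]
opening: 0.5
time: 19.8
eef_pos: [0.6056, 0.1336, 0.232]
tcp_rot: [-0.191, 0.982, -0.0, -0.001]
contact_force: [-0.3, -0.5, 1.1]
opening: 0.497
t 19.8 p [0.6056 0.1336 0.232 ] alpha 112.02 tilt [-0.0014 -0.0003] open 0.497 q [ 0.05  0.18  1.73 -0.    1.23 -1.9 ]
F [-0.3 -0.5  1.1] T [-0.   -0.09  0.05]
shift first cm: [-0.45  0.19  3.2 ]  turn first then cm: [-0.44  0.19  3.2 ]  wz: 0.02
wrist fit [ 0.5945  0.181  -1.2384] 0.9707360551568289
a ['scene', 'top']
   [0, 1] [ 0.456  -0.0039  0.635   0.5915]
   [0] [0.3998 0.0103 0.6021 0.5933]
   [1] [ 0.4577 -0.001   0.9527  0.6834]
b []
c ['scene']
   [0, 1] [ 0.5923  0.1776 -0.9692  0.9142]
   [0] [ 0.5923  0.1776 -0.9692  0.9142]
d ['scene', 'top']
   [0, 1] [ 0.6003 -0.1661  1.2792  0.8857]
   [0] [ 0.6    -0.1637  0.7982  0.8944]
   [1] [ 0.6003 -0.1667  1.3047  0.9417]
```

View pics/o2.png

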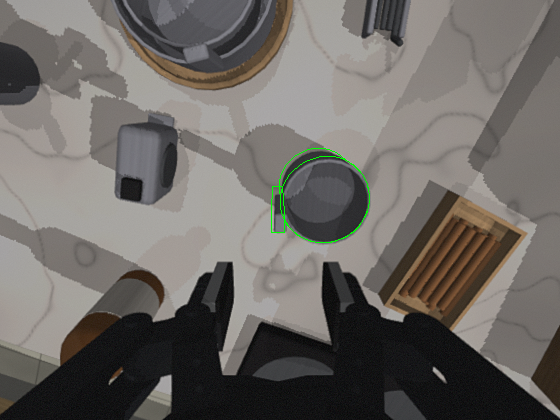

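View pics/fit_scene.png

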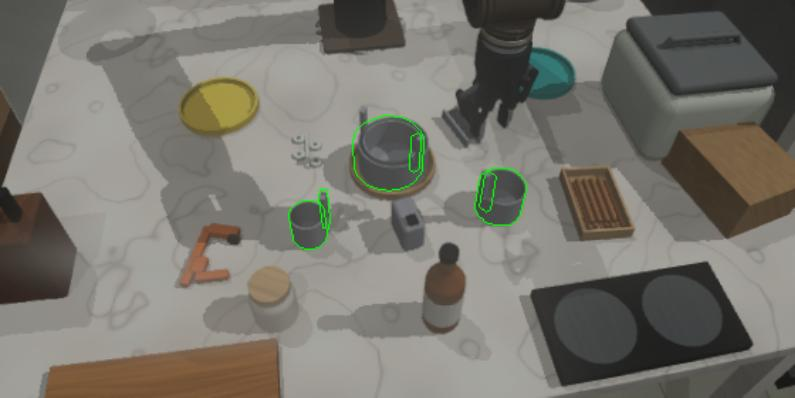

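```bash
python3 -m crank '[[0,-0.5,0.1,3,0,0,1],[0,0,0,3,0,0,0],[0,0,0,3,0,0,0],[0,0,0,3,0,0,0],[0,0,0,1.3,0,0,0]]'; python3 -m crank '[[0,0,0,0,0,0,0],[0,0,0,0,0,0,0]]'; python3 d.py .609 .138 .0985 111
```

```text
time: 20.7
eef_pos: [0.6079, 0.1356, 0.0961]
tcp_rot: [-0.182, 0.983, 0.0, -0.003]
contact_force: [-0.1, -0.5, -0.5]
opening: 0.501
time: 20.9
eef_pos: [0.6108, 0.1359, 0.1006]
tcp_rot: [-0.182, 0.983, -0.0, 0.001]
contact_force: [-0.3, 0.1, -0.2]
opening: 0.5
t 20.9 p [0.6108 0.1359 0.1006] alpha 111.0 tilt [0.0018 0.0001] open 0.5 q [ 0.06  0.34  1.8   0.    1.   -1.88]
F [-0.3  0.1 -0.2] T [ 0.02  0.05 -0.04]
shift first cm: [0.1  0.26 0.21]  turn first then cm: [0.09 0.26 0.21]  wz: -0.0
```

```bash
python3 -m crank '[[0.5,0.1,0.2,0.1,0,0,0],[0.8,0,0,0,0,0,0],[1,0,0,0,0,0,0],[1,0,0,0,0,0,0]]' 100; python3 d.py .4966 -.0281 .25 135; python3 -m crank '[[1,0,0,-0.5,0,0,0],[1,0,0,-1.5,0,0,0],[1,0,0,-2.5,0,0,0],[1,0,0,-3.5,0,0,0],[1,0,0,-4,0,0,0]]';python3 -m crank '[[1,0,0,-2.5,0,0,-5],[1,0,0,-1,0,0,-8],[1,0,0,0,0,0,-8],[1,0,0,0,0,0,-3],[1,0,0,0,0,0,0]]';python3 d.py .4966 -.0281 .256 135; python3 look.py l5 wrist
```

```text
time: 21.3
eef_pos: [0.6092, 0.1375, 0.0999]
tcp_rot: [-0.182, 0.983, -0.0, 0.001]
contact_force: [0.4, -1.1, 3.7]
opening: 0.101
t 21.3 p [0.6092 0.1375 0.0999] alpha 111.01 tilt [0.0024 0.0001] open 0.101 q [ 0.06  0.33  1.81 -0.    1.   -1.88]
F [ 0.4 -1.1  3.7] T [0.09 0.1  0.11]
shift first cm: [ 16.42 -11.43 -15.04]  turn first then cm: [ 19.67  -3.74 -15.01]  wz: -23.99
time: 21.8
eef_pos: [0.6071, 0.1375, 0.2185]
tcp_rot: [-0.182, 0.983, 0.0, -0.002]
contact_force: [1.0, 0.7, -1.5]
opening: 0.098
time: 22.3
eef_pos: [0.6081, 0.1375, 0.2539]
tcp_rot: [-0.383, 0.924, -0.0, 0.0]
contact_force: [0.3, -0.9, -1.2]
opening: 0.104
t 22.3 p [0.6081 0.1375 0.2539] alpha 135.01 tilt [0.0002 0.    ] open 0.104 q [ 0.06  0.17  1.7  -0.    1.27 -2.3 ]
F [ 0.3 -0.9 -1.2] T [-0.05 -0.08 -0.01]
shift first cm: [19.59 -3.83 -0.21]  turn first then cm: [19.59 -3.83 -0.21]  wz: 0.01
```

View pics/l5_wrist.png

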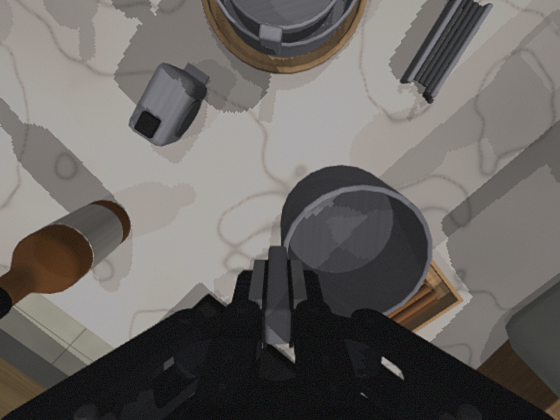

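```bash
python3 -m crank '[[1,1.5,-0.3,0,0,0,0],[1,3,-0.6,0,0,0,0],[1,3.4,-0.7,0,0,0,0],[1,3.4,-0.7,0,0,0,0],[1,3.4,-0.7,0,0,0,0]]'; python3 -m crank '[[1,3,-0.5,0,0,0,0],[1,1.9,-0.3,0,0,0,0],[1,0,0,0,0,0,0],[1,0,0,0,0,0,0]]';python3 d.py .4966 -.0281 .256 135; python3 held.py c -45 h5 scene,wrist
```

```text
time: 22.85
eef_pos: [0.524, 0.0109, 0.2532]
tcp_rot: [-0.383, 0.924, -0.0, -0.0]
contact_force: [0.2, -0.4, -2.4]
opening: 0.1
time: 23.25
eef_pos: [0.4963, -0.0283, 0.2535]
tcp_rot: [-0.382, 0.924, 0.0, 0.0]
contact_force: [-0.3, 0.3, -1.1]
opening: 0.098
t 23.25 p [ 0.4963 -0.0283  0.2535] alpha 134.91 tilt [0.0007 0.0003] open 0.098 q [-0.26 -0.12  2.    0.    1.26 -2.62]
F [-0.3  0.3 -1.1] T [ 0.01 -0.03 -0.  ]
shift first cm: [-0.03 -0.   -0.25]  turn first then cm: [-0.03 -0.   -0.25]  wz: -0.09
scene 0.8 1131 iou0 0.831
wrist 0.76 19030 iou0 0.787
score 0.8277797858001367 grasp pt off mm [ 0.8  2.1 -3.6] yaw deg -42.6 tilt rotvec deg (obj x,y) [ 0.5 -0.2]
origin [0.4657 0.004  0.1518] rel to TCP [-0.0307  0.0323 -0.1017]
```

View pics/h5_wrist.png

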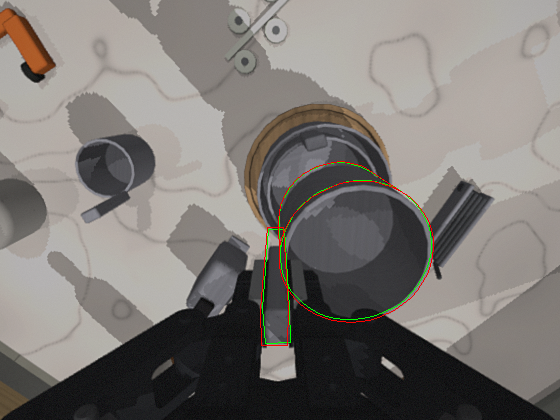

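View pics/h5_scene.png

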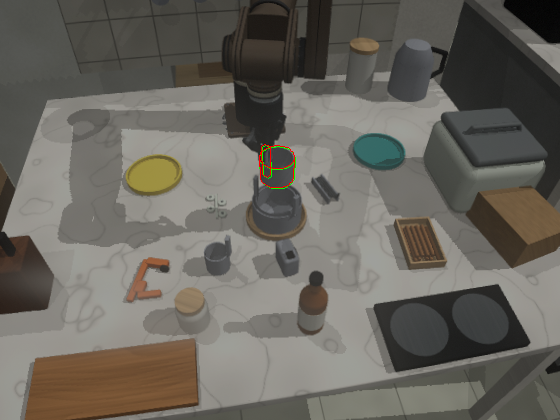

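```bash
python3 -m crank '[[1,0,0,1.5,0,0,0],[1,0,0,3,0,0,0],[1,0,0,3,0,0,0],[1,0,0,1.5,0,0,0],[1,0,0,0,0,0,0]]';python3 d.py .4966 -.0281 .116 135;python3 -m crank '[[1,0,0,1.2,0,0,0],[1,0,0,1.5,0,0,0],[1,0,0,0.8,0,0,0],[1,0,0,0.4,0,0,0],[1,0,0,0,0,0,0]]';python3 d.py .4966 -.0281 .116 135
```

```text
time: 23.95
eef_pos: [0.4942, -0.0269, 0.159]
tcp_rot: [-0.383, 0.924, 0.003, -0.003]
contact_force: [-0.7, -0.1, -0.9]
opening: 0.102
t 23.95 p [ 0.4942 -0.0269  0.159 ] alpha 135.05 tilt [-0.008   0.0021] open 0.102 q [-0.26 -0.01  2.08  0.    1.08 -2.62]
F [-0.7 -0.1 -0.9] T [-0.02 -0.02  0.01]
shift first cm: [-0.11 -0.29  4.3 ]  turn first then cm: [-0.09 -0.26  4.3 ]  wz: 0.05
time: 24.45
eef_pos: [0.4966, -0.0279, 0.1241]
tcp_rot: [-0.383, 0.924, 0.0, -0.0]
contact_force: [-0.7, 0.1, -1.7]
opening: 0.102
t 24.45 p [ 0.4966 -0.0279  0.1241] alpha 135.02 tilt [-0.0003  0.0001] open 0.102 q [-0.26  0.04  2.1   0.    1.   -2.62]
F [-0.7  0.1 -1.7] T [-0.07 -0.01 -0.01]
shift first cm: [ 0.01 -0.01  0.81]  turn first then cm: [ 0.01 -0.01  0.81]  wz: 0.02
```

```bash
python3 -m crank '[[1,0,0,0.4,0,0,0],[1,0,0,0.2,0,0,0],[1,0,0,0,0,0,0]]'; python3 -m crank '[[1,0,0,0.15,0,0,0],[1,0,0,0,0,0,0]]'; python3 -m crank '[[1,0,0,0.1,0,0,0],[1,0,0,0,0,0,0]]'; python3 -m crank '[[1,0,0,0.1,0,0,0],[1,0,0,0,0,0,0]]'
```

```text
time: 24.75
eef_pos: [0.4966, -0.028, 0.1183]
tcp_rot: [-0.383, 0.924, -0.0, 0.0]
contact_force: [0.6, -0.7, -2.1]
opening: 0.1
time: 24.95
eef_pos: [0.4966, -0.028, 0.1168]
tcp_rot: [-0.383, 0.924, -0.0, 0.0]
contact_force: [-0.2, 0.5, -1.1]
opening: 0.104
time: 25.15
eef_pos: [0.4968, -0.0281, 0.1161]
tcp_rot: [-0.383, 0.924, -0.0, 0.0]
contact_force: [0.3, 0.1, -1.8]
opening: 0.1
time: 25.35
eef_pos: [0.4971, -0.0282, 0.1159]
tcp_rot: [-0.383, 0.924, -0.0, 0.0]
contact_force: [-1.8, -1.2, 6.1]
opening: 0.104
```

```bash
python3 -m crank '[[0.7,0,0,0,0,0,0],[0.4,0,0,0,0,0,0],[0.4,0,0,0,0,0,0]]'; python3 -m crank '[[0.4,0,0,-1,0,0,0],[0.4,0,0,-2,0,0,0],[0.2,0,0,-4,0,0,0],[0,0,0,-4,0,0,0],[0,0,0,-3,0,0,0]]'; python3 d.py .6164 -.138 .22 62
```

```text
time: 25.65
eef_pos: [0.4965, -0.0279, 0.1145]
tcp_rot: [-0.383, 0.924, 0.0, -0.0]
contact_force: [0.1, 0.2, -1.2]
opening: 0.303
time: 26.15
eef_pos: [0.4972, -0.0281, 0.2584]
tcp_rot: [-0.383, 0.924, -0.001, 0.001]
contact_force: [-0.5, 0.0, 0.1]
opening: 0.502
t 26.15 p [ 0.4972 -0.0281  0.2584] alpha 135.02 tilt [ 0.0036 -0.0009] open 0.502 q [-0.26 -0.12  1.99  0.    1.27 -2.62]
F [-0.5  0.   0.1] T [-0.07 -0.01  0.07]
shift first cm: [ -0.64 -16.19   3.89]  turn first then cm: [-15.68  -4.11   3.84]  wz: 73.02
```

```bash
python3 -m crank '[[0,-0.1,-1.8,0,0,0,8.1],[0,-0.3,-1.8,0,0,0,8.1],[0,-0.6,-1.7,0,0,0,8.1],[0,-0.8,-1.6,0,0,0,8.1],[0,-1.1,-1.4,0,0,0,8.1]]'; python3 -m crank '[[0,-1.3,-1.2,1,0,0,8.1],[0,-1.5,-1,1,0,0,8.1],[0,-1.6,-0.8,0.5,0,0,8.1],[0,-1.7,-0.6,0,0,0,8.2],[0,0,0,0,0,0,0]]';python3 -m crank '[[0,0,0,0,0,0,0]]'; python3 d.py .6164 -.138 .22 62; python3 ov.py d .601 -.166 1.08 o3; python3 s1.py
```

```text
time: 26.65
eef_pos: [0.5642, -0.0885, 0.2555]
tcp_rot: [-0.036, 0.999, -0.0, 0.0]
contact_force: [-0.4, 0.1, 0.7]
opening: 0.5
time: 27.15
eef_pos: [0.6209, -0.1335, 0.23]
tcp_rot: [0.242, 0.97, -0.0, 0.0]
contact_force: [0.0, 0.4, 0.4]
opening: 0.501
time: 27.25
eef_pos: [0.6198, -0.1323, 0.2302]
tcp_rot: [0.241, 0.971, 0.0, -0.0]
contact_force: [-0.7, 0.4, 0.1]
opening: 0.502
t 27.25 p [ 0.6198 -0.1323  0.2302] alpha 62.15 tilt [-0.0001  0.0003] open 0.502 q [-0.37  0.21  1.7   0.    1.23 -1.45]
F [-0.7  0.4  0.1] T [0.09 0.03 0.04]
shift first cm: [ 0.03 -0.67  1.02]  turn first then cm: [ 0.03 -0.67  1.02]  wz: 0.15
wrist fit [ 0.6027 -0.1632  1.2329] 0.9650626121183624
a ['scene', 'top']
   [0, 1] [0.4623 0.0057 0.5556 0.3351]
   [0] [0.4601 0.0049 0.6751 0.4989]
   [1] [0.4738 0.0211 0.344  0.1995]
b []
c []
d ['scene']
   [0, 1] [ 0.6003 -0.166   1.0489  0.9206]
   [0] [ 0.6003 -0.166   1.0489  0.9206]
```

View pics/o3.png

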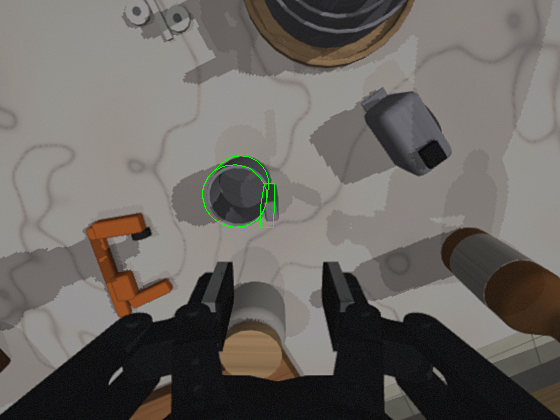

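View pics/fit_scene.png

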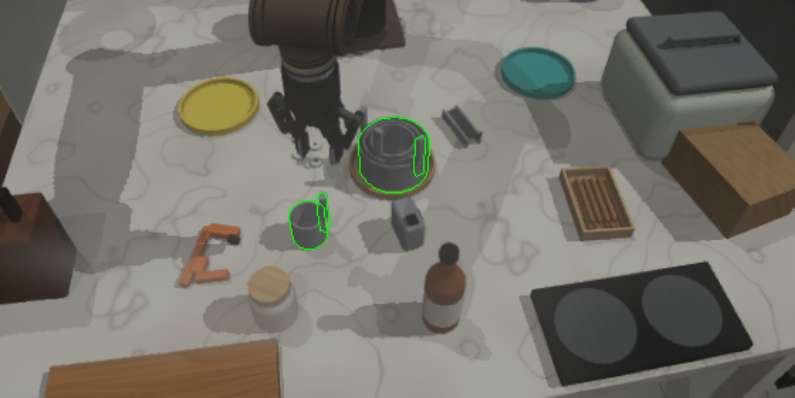

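Zooming in on the small dipper's handle in the wrist view to settle its yaw.

```bash
python3 - <<'E'
from h import *
r=read_camera("wrist"); v0=r["color"][:,:,::-1]; out=[]
for x,y,yaw in [(.601,-.166,1.08),(.6027,-.1632,1.23)]:
    v=cv2.resize(v0,None,fx=4,fy=4,interpolation=cv2.INTER_CUBIC)
    for hh in hulls('d',x,y,yaw)+[C0*.03+[x,y,.06]]: cv2.polylines(v,[np.round(4*cv2.convexHull(proj(r,hh).astype(np.float32))+1.5).astype(int)],1,(0,255,0),1)
    out.append(v[560:1000,760:1160])
cv2.imwrite("pics/z1.png",np.hstack(out))
print([(l["location"],l["p"]) for l in place_of("dipper_d_handle","wrist")], proj(r,[.601+.032*np.cos(1.08),-.166+.032*np.sin(1.08),.098]))
E
```

```text
[([271.1, 199.7], 0.76)] [[267.30144156 208.4744335 ]]
```

View pics/z1.png

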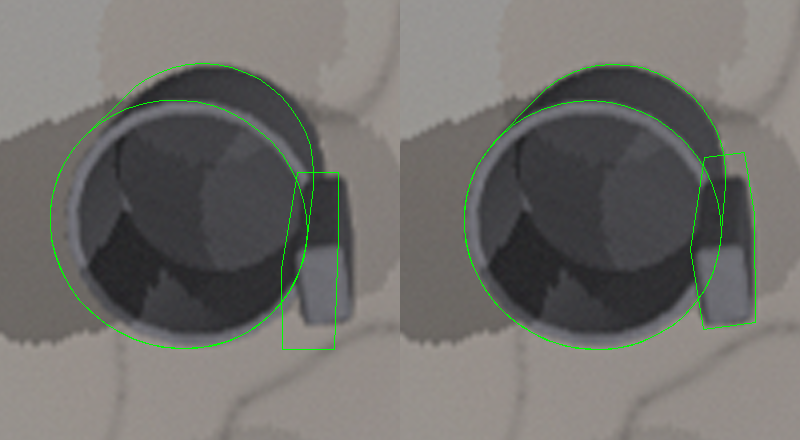

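```bash
python3 d.py .6139 -.135 .0965 67.6
```

```text
t 27.75 p [ 0.6198 -0.1321  0.23  ] alpha 62.03 tilt [ 0.0002 -0.    ] open 0.499 q [-0.37  0.21  1.7   0.    1.23 -1.45]
F [ 0.   0.5 -0.2] T [ 0.01 -0.03 -0.03]
shift first cm: [ 0.39 -0.53 13.35]  turn first then cm: [ 0.44 -0.49 13.35]  wz: -5.57
```

```bash
python3 -m crank '[[0,0,0,2.5,0,0,-5.6],[0,0.4,-0.5,3,0,0,0],[0,0,0,3,0,0,0],[0,0,0,3,0,0,0],[0,0,0,1.8,0,0,0]]'; python3 -m crank '[[0,0,0,0,0,0,0],[0,0,0,0,0,0,0]]'; python3 d.py .6139 -.135 .0965 67.6
```

```text
time: 28.25
eef_pos: [0.6129, -0.1349, 0.0939]
tcp_rot: [0.194, 0.981, 0.0, -0.002]
contact_force: [-0.7, -0.2, 0.1]
opening: 0.501
time: 28.45
eef_pos: [0.6145, -0.1355, 0.0971]
tcp_rot: [0.194, 0.981, 0.0, 0.0]
contact_force: [1.0, -0.7, 0.4]
opening: 0.5
t 28.45 p [ 0.6145 -0.1355  0.0971] alpha 67.62 tilt [0. 0.] open 0.5 q [-0.38  0.35  1.8   0.    1.   -1.56]
F [ 1.  -0.7  0.4] T [ 0.02  0.02 -0.  ]
shift first cm: [0.08 0.02 0.06]  turn first then cm: [0.08 0.02 0.06]  wz: 0.02
```

```bash
python3 -m crank '[[0.5,0,0,0,0,0,0],[0.8,0,0,0,0,0,0],[1,0,0,0,0,0,0],[1,0,0,0,0,0,0]]' 80; python3 d.py .4472 .0293 .26 125; python3 -m crank '[[1,0,0,-0.5,0,0,0],[1,0,0,-1.5,0,0,0],[1,0,0,-2.5,0,0,0],[1,0,0,-3.5,0,0,0],[1,0,0,-4,0,0,0]]';python3 -m crank '[[1,0,0,-3,0,0,-5],[1,0,0,-1.3,0,0,-8.2],[1,0,0,0,0,0,-8.2],[1,0,0,0,0,0,-8.2],[1,0,0,0,0,0,-8.2]]';python3 -m crank '[[1,0,0,0,0,0,-8.2],[1,0,0,0,0,0,-8.2],[1,0,0,0,0,0,-3.2],[1,0,0,0,0,0,0]]';python3 d.py .4472 .0293 .26 125; python3 look.py l6 wrist
```

```text
time: 28.85
eef_pos: [0.6156, -0.1359, 0.0988]
tcp_rot: [0.194, 0.981, -0.0, 0.002]
contact_force: [0.8, -0.4, 4.7]
opening: 0.102
t 28.85 p [ 0.6156 -0.1359  0.0988] alpha 67.62 tilt [ 0.0036 -0.0014] open 0.102 q [-0.38  0.35  1.79  0.    1.   -1.56]
F [ 0.8 -0.4  4.7] T [-0.12 -0.08 -0.03]
shift first cm: [ 21.8    8.86 -16.2 ]  turn first then cm: [  4.32  23.19 -16.12]  wz: -57.38
time: 29.35
eef_pos: [0.6131, -0.135, 0.217]
tcp_rot: [0.194, 0.981, 0.0, -0.002]
contact_force: [-0.8, -0.8, -0.7]
opening: 0.102
time: 29.85
eef_pos: [0.6139, -0.1352, 0.2606]
tcp_rot: [-0.137, 0.991, 0.0, -0.0]
contact_force: [0.0, -0.1, -1.7]
opening: 0.105
time: 30.25
eef_pos: [0.614, -0.1353, 0.2603]
tcp_rot: [-0.301, 0.954, 0.0, -0.0]
contact_force: [0.1, -0.6, -0.6]
opening: 0.107
t 30.25 p [ 0.614  -0.1353  0.2603] alpha 125.0 tilt [-0.0004  0.0002] open 0.107 q [-0.38  0.18  1.68  0.    1.28 -2.56]
F [ 0.1 -0.6 -0.6] T [0.06 0.   0.01]
shift first cm: [ 4.22 23.05  0.04]  turn first then cm: [ 4.22 23.05  0.03]  wz: 0.0
```

View pics/l6_wrist.png

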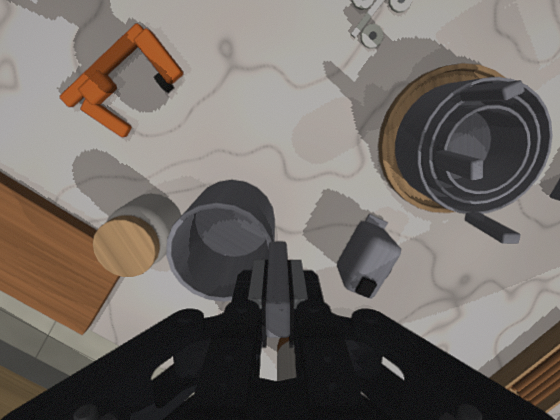

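```bash
python3 -m crank '[[1,0.3,1.5,0,0,0,0],[1,0.5,3,0,0,0,0],[1,0.6,3.4,0,0,0,0],[1,0.6,3.4,0,0,0,0],[1,0.6,3.4,0,0,0,0]]'; python3 -m crank '[[1,0.6,3.4,0,0,0,0],[1,0.6,3,0,0,0,0],[1,0.4,1.9,0,0,0,0],[1,0,0,0,0,0,0],[1,0,0,0,0,0,0]]';python3 d.py .4472 .0293 .26 125; python3 held.py d 125 h6 scene,wrist
```

```text
time: 30.8
eef_pos: [0.5075, -0.0291, 0.26]
tcp_rot: [-0.3, 0.954, 0.0, -0.0]
contact_force: [0.5, 0.3, -0.8]
opening: 0.106
time: 31.3
eef_pos: [0.4481, 0.0288, 0.2603]
tcp_rot: [-0.301, 0.954, -0.0, 0.001]
contact_force: [0.1, 0.2, -1.1]
opening: 0.104
t 31.3 p [0.4481 0.0288 0.2603] alpha 125.01 tilt [ 0.0013 -0.0005] open 0.104 q [-0.16 -0.25  2.09 -0.    1.29 -2.34]
F [ 0.1  0.2 -1.1] T [ 0.02 -0.04  0.02]
shift first cm: [0.05 0.09 0.03]  turn first then cm: [0.05 0.09 0.03]  wz: 0.01
scene 0.97 849 iou0 0.896
wrist 0.62 11345 iou0 0.712
score 0.8311040269528019 grasp pt off mm [-4.6  1.4 -3.9] yaw deg 125.8 tilt rotvec deg (obj x,y) [-0.8  2.7]
origin [0.466  0.0014 0.1621] rel to TCP [ 0.0179 -0.0275 -0.0983]
```

View pics/h6_wrist.png

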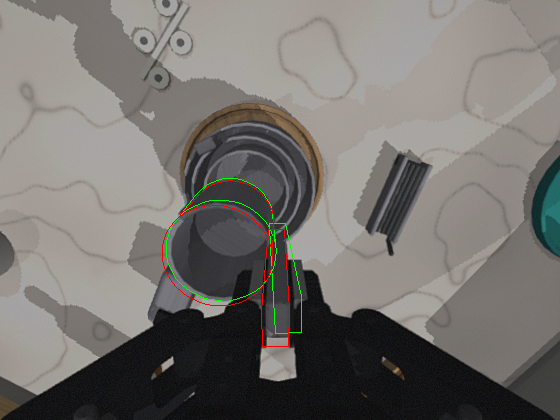

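View pics/h6_scene.png

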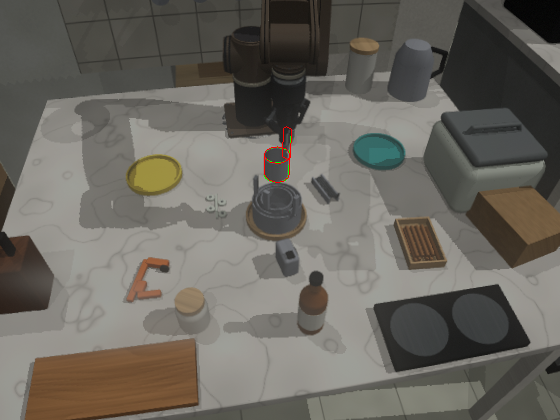

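```bash
python3 -m crank '[[1,0,0.1,1.5,0,0,0],[1,0,0,3,0,0,0],[1,0,0,3,0,0,0],[1,0,0,1.5,0,0,0],[1,0,0,0,0,0,0]]';python3 d.py .4472 .0293 .119 125;python3 -m crank '[[1,0,0,1.2,0,0,0],[1,0,0,1.5,0,0,0],[1,0,0,1.2,0,0,0],[1,0,0,0.4,0,0,0],[1,0,0,0,0,0,0]]';python3 d.py .4472 .0293 .119 125
```

```text
time: 32.0
eef_pos: [0.4449, 0.0298, 0.1657]
tcp_rot: [-0.3, 0.954, 0.002, -0.004]
contact_force: [-0.1, 0.0, -1.1]
opening: 0.107
t 32.0 p [0.4449 0.0298 0.1657] alpha 124.97 tilt [-0.0081  0.0013] open 0.107 q [-0.16 -0.14  2.19 -0.    1.1  -2.34]
F [-0.1  0.  -1.1] T [ 0.07  0.05 -0.03]
shift first cm: [-0.18 -0.2   4.67]  turn first then cm: [-0.16 -0.17  4.67]  wz: -0.03
time: 32.5
eef_pos: [0.4472, 0.0297, 0.1263]
tcp_rot: [-0.301, 0.954, 0.0, -0.0]
contact_force: [-0.8, 0.3, -1.5]
opening: 0.103
t 32.5 p [0.4472 0.0297 0.1263] alpha 125.01 tilt [-0.001   0.0001] open 0.103 q [-0.16 -0.08  2.22 -0.    1.01 -2.34]
F [-0.8  0.3 -1.5] T [-0.03  0.05  0.02]
shift first cm: [ 0.02 -0.03  0.73]  turn first then cm: [ 0.02 -0.03  0.73]  wz: 0.01
```

```bash
python3 -m crank '[[1,0,0,0.3,0,0,0],[1,0,0,0.2,0,0,0],[1,0,0,0,0,0,0]]'; python3 -m crank '[[1,0,0,0.15,0,0,0],[1,0,0,0,0,0,0]]'; python3 -m crank '[[1,0,0,0.1,0,0,0],[1,0,0,0,0,0,0]]'; python3 -m crank '[[1,0,0,0.1,0,0,0],[1,0,0,0,0,0,0]]'
```

```text
time: 32.8
eef_pos: [0.4475, 0.0297, 0.1219]
tcp_rot: [-0.301, 0.954, -0.0, 0.0]
contact_force: [-0.8, 0.3, -0.8]
opening: 0.105
time: 33.0
eef_pos: [0.4474, 0.0297, 0.1203]
tcp_rot: [-0.301, 0.954, -0.0, 0.0]
contact_force: [0.5, -0.1, -0.8]
opening: 0.105
time: 33.2
eef_pos: [0.4476, 0.0297, 0.1199]
tcp_rot: [-0.301, 0.954, -0.0, 0.0]
contact_force: [-1.5, -0.2, 3.5]
opening: 0.104
time: 33.4
eef_pos: [0.4477, 0.0297, 0.1198]
tcp_rot: [-0.301, 0.954, 0.0, -0.0]
contact_force: [-4.8, 1.0, 8.5]
opening: 0.104
```

```bash
python3 -m crank '[[0.7,0,0,-0.1,0,0,0],[0.4,0,0,0,0,0,0],[0.4,0,0,0,0,0,0]]'; python3 -m crank '[[0.4,0,0,-1,0,0,0],[0.4,0,0,-2,0,0,0],[0.2,0,0,-4,0,0,0],[0,0,0,-4,0,0,0],[0,0,0,-4,0,0,0]]'; python3 -m crank '[[0,-2,2,-2,0,0,5],[0,-3,2,-2,0,0,5],[0,-3,2,0,0,0,5],[0,0,0,0,0,0,0],[0,0,0,0,0,0,0]]'; python3 look.py l7 wrist scene top; python3 d.py .5 0 .26 125
```

```text
time: 33.7
eef_pos: [0.4474, 0.0296, 0.1191]
tcp_rot: [-0.301, 0.954, -0.0, 0.0]
contact_force: [0.6, -0.1, -0.3]
opening: 0.301
time: 34.2
eef_pos: [0.4471, 0.0297, 0.2714]
tcp_rot: [-0.301, 0.954, -0.0, 0.0]
contact_force: [-0.1, 0.5, 0.5]
opening: 0.497
time: 34.7
eef_pos: [0.4868, 0.121, 0.3094]
tcp_rot: [-0.175, 0.985, -0.0, -0.0]
contact_force: [-0.6, 0.3, 0.3]
opening: 0.501
t 34.85 p [0.4865 0.1199 0.309 ] alpha 109.98 tilt [-0.0008 -0.0003] open 0.503 q [ 0.04 -0.15  1.92 -0.    1.37 -1.88]
F [-0.1 -0.9 -0.6] T [0.07 0.01 0.02]
shift first cm: [  2.82 -11.73   4.9 ]  turn first then cm: [  5.77 -10.6    4.9 ]  wz: -15.02
```

View pics/l7_wrist.png

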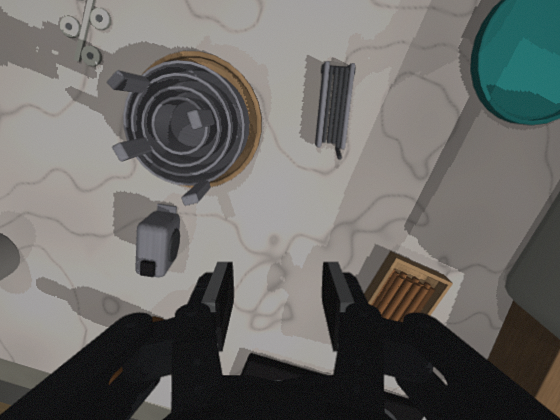

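```bash
python3 - <<'E'
import cv2
v=cv2.imread("pics/l7_scene.png")[150:250,220:340]; cv2.imwrite("pics/z7.png",cv2.resize(v,None,fx=5,fy=5,interpolation=cv2.INTER_CUBIC))
E
```

```text
(no output)
```

View pics/z7.png

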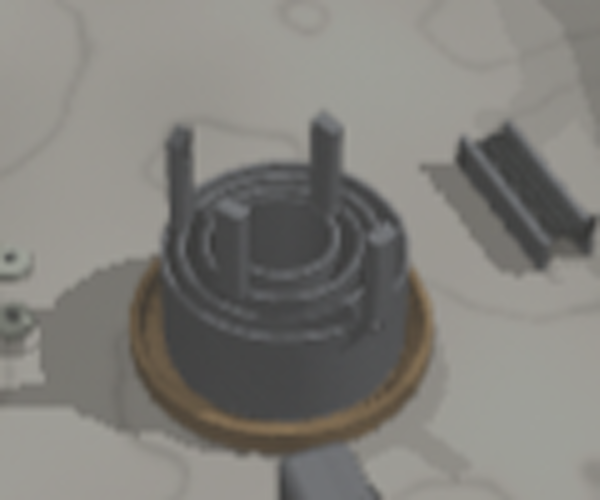

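View pics/l7_scene.png

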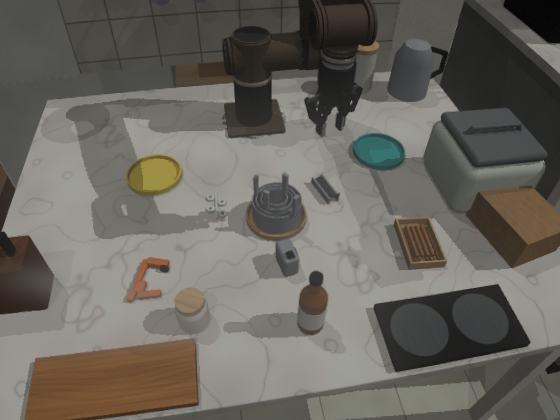

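```bash
python3 - <<'E'
from h import *
P={'a':(.4653,.0034,.61,.006),'b':(.466,.0026,-2.094,.011),'c':(.4655,.0031,-.785,.016),'d':(.4656,.0034,2.18,.021)}
out=[]
for n,(r0,r1,c0,c1) in {"wrist":(40,215,90,290),"scene":(160,247,230,330)}.items():
    r=read_camera(n); f=2 if n=="wrist" else 4
    v=cv2.resize(r["color"][:,:,::-1],None,fx=f,fy=f,interpolation=cv2.INTER_CUBIC)
    for k,(x,y,yw,z) in P.items():
        D,h,ht,rm=[q/1000 for q in DIM[k]]
        for p in (C0*D/2+[x,y,z+h],np.array([[x+(rm+i)*np.cos(yw)-j*np.sin(yw),y+(rm+i)*np.sin(yw)+j*np.cos(yw),z+ht] for i in(-.005,.005) for j in(-.008,.008)])):
            cv2.polylines(v,[np.round(f*cv2.convexHull(proj(r,p).astype(np.float32))+f/2).astype(int)],1,(0,255,0),1)
    cv2.polylines(v,[np.round(f*cv2.convexHull(proj(r,C0*.083+[.465,.0025,.018]).astype(np.float32))).astype(int)],1,(0,0,255),1)
    out.append(v[r0*f:r1*f,c0*f:c1*f][:348,:400])
cv2.imwrite("pics/z8.png",np.hstack([cv2.copyMakeBorder(o,0,348-o.shape[0],0,400-o.shape[1],cv2.BORDER_CONSTANT) for o in out]))
E
```

```text
(no output)
```

View pics/z8.png

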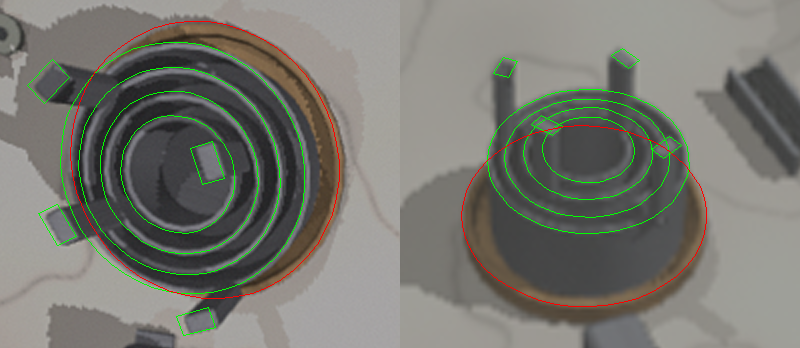

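```bash
python3 -c "
from plant import *
print(sign_off())"
```

```text
the job is handed in; nothing more can be done
None
```

The four dippers are nested in the plain bamboo tray and the job is handed in. The run took about 35 s of the 72 s allowed, and sign-off reported no verdict.

I picked up each dipper by its handle, largest first, and turned each handle to a different side. I lowered each one until the wrist force showed it had touched down, then released it.

- **Position:** worked out from the tool position at each release, the four axes lie within about 1 mm of each other and of the tray centre.
- **Height:** the tool height at each touchdown matched full seating to about 1 mm.
- **Pictures:** the last scene and wrist overlays show all four rims and handles at their predicted seated poses, to about 2 mm. The gripper was clear and the bystanders looked undisturbed by eye; I did not re-measure where they are.
- **Disagreements:** the wrist camera read the standing dippers about 3 mm off from the other two cameras, and the smallest dipper's handle direction differed by about 9°. I used values between the two readings. The automatic fit of a held dipper was unreliable because the gripper hid part of it, so I went by the overlays and the tool position. The automatic outline fit of the finished nest also failed because the cups hide each other, so the nest check rests on the overlays and touchdown readings.

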